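Pack the finds jars and shut the crate

ROBOT

A 6-joint arm with a two-finger parallel gripper is mounted at the origin on the work surface. World frame = base frame: x ahead of the robot, y to its left, z up, the work surface at z = 0. Lengths are in m, angles in rad, forces in N, time in s.
With the tool pointing down it reaches from about 0.35 to 0.775 m from the base axis. Payload 7.3 kg.
Tool frame: the origin (TCP) lies on the front face of the gripper's body, between the roots of the fingers; the fingertips stand ahead of it and the grasp point (between the pads) lies 47 mm ahead of it (finger_overhang is the z of the fingertips in the tool frame, in m); z points along the fingers, y is the line along which they close (so a half turn about z gives the same grasp; the last joint's range is limited). The gripper opens to 92 mm and grips with 3 to 60 N. Pads are 19 mm wide; open, the fingers measure 130 mm over their backs; the gripper's body (75 mm by 190 mm) begins 47 mm behind the grasp point.
Start: joints at [-1.308, 0.342, 1.524, -0, 1.275, -0.146], TCP at [0.209, -0.482, 0.292] pointing down, gripper open.
Joint ranges: [-2.53, 2.53], [-0.77, 2.02], [0.04, 2.7], [-1, 4.14], [0.28, 2.66], [-3.11, 3.11]. Speed limits (rad/s): [2.57, 2.57, 3.14, 3.14, 3.14, 3.14].

INTERFACE

Orientations are given as [roll, pitch, yaw] about the fixed x, y, z axes, in that order (R = Rz(yaw) Ry(pitch) Rx(roll)).
In Python, from cell import * gives the robot as it stands. The module is installed in compiled form; this text tells all that it offers.
- The arm moves only by the tool arm_command, never from a script. Its argument "series" is a list of rows, each an object of numbers: "x", "y", "z": the shift along the tool's x, y, z in mm; "rx", "ry", "rz": the turn, a rotation vector about the tool's x, y, z in degrees. A call has 1 to 20 rows; each row is the pose to reach, as a shift and turn from the pose commanded when the call began, along the tool's axes at that moment; what a row does not reach only later rows make up. A row lasts 1/10 s, in which the tool goes at most 50 mm and 8.59 degrees, less where a joint would pass 70% of its speed; a pose out of reach is approached as far as the arm can. A call with a gripper value outside its range is refused whole. "hand" is the finger opening in mm, from 0 to 91.8, set as the call begins (left out, the last holds). The fingers move at their own pace and stop on an object; "squeeze" is the grip in N (left out, the last holds). Time passes only in rows, so rows that repeat a pose let the fingers close. It gives the time, the measured TCP pose, the force, the opening and the grip force at its end, in the units of the state.
- observe(): the state, without advancing time (a new reading comes with each control period).
- read_camera(name): name is "scene" or "top"; returns a dict with "pixels" (420x560x3 uint8, blue, green, red), "K" (3x3 intrinsics, pixels), "rvec" (rotation vector, rad) and "tvec" (3), from world to camera coordinates, as OpenCV has them. Camera axes: x right, y down, z forward; pixel columns grow to the right and rows downward; lengths in m; the calibration is good to about 2 mm. A picture is of the moment at which its call begins. There is no depth.
- hand_in(): hands the job in; it is judged then, once.
Trained networks look in a picture, given as the dict that the camera call returned (one of the last four; its "shot" number tells which), for a name from the list of things; names that differ only in an ending like _2 or _b are one class to them, and where a whole thing is asked for, a point or a joint stands for the part that bears it (a point fixed in the world has none). Each returns a list of dicts, best first, with "confidence" (0 to 1); they miss things now and then, are a little off and sometimes report something else, mostly with a low value. They report only what shows in the picture. A call takes as long as a camera call. They do not tell look-alikes from the thing itself.
- boxes_of(picture, query): "point" ([x, y, z] in m, in world coordinates, good to about 4 mm: the middle of the surface that is visible of it).
- trace(picture, query): "pixels" (420x560 bool, what is visible of it).
- mark_of(picture, query): "point" ([x, y, z] in m, in world coordinates, good to about 4 mm: a listed point, or the origin of a listed thing).
The state is a dict: "time": time; "qpos": joint angles; "qvel": joint speeds; "joint_efforts": joint torques, N m; "tool_pos": TCP position; "tool_rot": TCP orientation; "contact_force": force on the tool from outside, world axes, zero at the start; "torque": the same for the moment, N m; "opening": finger opening in m; "grip_force": force on a finger pad.
Only numpy, scipy, OpenCV 4.12 (cv2) and the standard library are available. Lean on these libraries where they do the work, as an engineer would, in place of code of your own. Each camera call takes 0.05 s, during which the arm holds its last target. There are 200 camera calls.

TASK

Finish packing the plywood finds crate: the two loose square jars, one standing and one lying on its side on the table, each go upright, cap up, into an empty cell with a cork pad, one per cell and right down on the cork, set down, never dropped. Then swing the crate's lid shut until it is fully down. Leave the two jars that are already packed in their cells, and do not disturb the other things on the table.

Things in the scene. Friction and masses are not known exactly. Their poses are not given: they have to be found in the camera images.
- crate: Plywood packing crate, fixed to the table, open at the top: 138 x 138 mm outside, walls 75 mm high, walls, floor and dividers all 6 mm thick, divided by a cross (as high as the walls) into 2 x 2 cells of 60 x 60 mm. Origin: centre of its underside. Cell centres at x = +-33 mm, y = +-33 mm of its frame, cell floor at z = 6 mm. The lid's hinge runs along x on its +y rim.
- lid (a joint): Lid angle, rad: 0 = shut, flush on the walls; starts at 1.75 to 1.95, standing open and leaning out over the crate's +y side; 2.0 = stop. The hinge is stiff (0.35 N m): the lid stays where it is left and does not fall shut. It is a plywood shell 138 x 138 mm, 60 mm deep, panels 6 mm; shut it covers the jar tops; open, its hollow side faces the cells.
- lid_hinge (a point): Middle of the lid's hinge line, which runs along the crate's x axis: at x 0, y +69 mm, z 75 mm of the crate's frame; axes as the crate's.
- lid_handle (a point): Middle of the grip bar of the lid's steel handle: a bar 10 mm thick and 70 mm long, parallel to the hinge, standing 32 mm off the lid's free side; 173 mm from the hinge line. It points up when the lid is open, level to the crate's -y side when shut (there 105 mm above the table). Axes of the lid: as the crate's when shut.
- lid_top (a point): Point on the outer face of the lid's big panel, midway along x, 20 mm from its free edge; with the lid shut it is on top of the crate, 135 mm above the table. Its z axis points out of the panel.
- standing_jar: Square white plastic jar, 106 mm tall, 0.3 kg: body 54 x 54 mm (sides along its x and y), 70 mm tall, shoulder 44 mm square up to 78 mm, then a round grey cap 30 mm in diameter up to 106 mm. Origin: centre of its underside; z points out through the cap. Starts standing upright on the table; to be packed.
- lying_jar: Square white plastic jar, 106 mm tall, 0.3 kg: body 54 x 54 mm (sides along its x and y), 70 mm tall, shoulder 44 mm square up to 78 mm, then a round grey cap 30 mm in diameter up to 106 mm. Origin: centre of its underside; z points out through the cap. Starts lying on one flat side, cap end away and to the left (z level); to be packed.
- packed_jar_a: Square white plastic jar, 106 mm tall, 0.3 kg: body 54 x 54 mm (sides along its x and y), 70 mm tall, shoulder 44 mm square up to 78 mm, then a round grey cap 30 mm in diameter up to 106 mm. Origin: centre of its underside; z points out through the cap. Already packed, upright in one of the four cells: leave it there.
- packed_jar_b: Square white plastic jar, 106 mm tall, 0.3 kg: body 54 x 54 mm (sides along its x and y), 70 mm tall, shoulder 44 mm square up to 78 mm, then a round grey cap 30 mm in diameter up to 106 mm. Origin: centre of its underside; z points out through the cap. Already packed, upright in another of the four cells: leave it there.
- cork_a: Loose cork pad, 55 x 55 x 6 mm, lying on the floor of an empty cell (which one varies). Origin: centre of its underside.
- cork_b: Loose cork pad, 55 x 55 x 6 mm, lying on the floor of the other empty cell. Origin: centre of its underside.
- sherd_a: Flat potsherd about 75 mm long and 9 mm thick on the table; leave alone.
- sherd_b: Flat potsherd about 70 mm long and 9 mm thick on the table; leave alone.
- sherd_c: Flat potsherd about 75 mm long and 9 mm thick on the table; leave alone.
- water_bottle: Water bottle, 64 mm in diameter, 210 mm tall, standing; leave alone. Origin: centre of its underside.
- round_jar: Round glass jar, 68 mm in diameter, 85 mm tall, standing; does not belong in the crate, leave alone. Origin: centre of its underside.
- brush: Brush, 180 mm long, lying; leave alone.
- scraper: Scraper, 200 mm long, lying; leave alone.
There are look-alikes about, which are no part of the job. Leave any purple or yellow look-alike of the standing_jar alone.

How it is judged:
By the outcome, as a careful person would: the job done as asked, in the order asked, and still so for the second after the job is handed in, with the robot touching nothing.
It also fails if it takes over 72 s, if anything falls off the work surface, if the arm or the gripper's body presses on something with over 40 N, if the wrist force passes 120 N, or if a joint passes its speed limit or range.

## Working session

There is one attempt and no reset: what is moved stays moved. The work goes in short steps, Python scripts to look and compute and a tool call to move; the robot and the scene stay as the last step left them, time stands still between calls to the robot, and variables do not carry over. Pictures are saved under pics/ and viewed, at most 10 in all, crops included, and the job is handed in when it is done.

Besides the shell and the picture viewer there is one more tool, called after "Emit:" as name(argument=value, ...) on one line, values as JSON. arm_command: Moves the arm, as the interface text tells. Its arguments: {"type":"object","properties":{"series":{"type":"array"},"hand":{"type":"number"},"squeeze":{"type":"number"}},"required":["series"]}

```bash
mkdir -p pics; cat > h.py <<'E'
from cell import *
import numpy as np, cv2
from scipy.spatial.transform import Rotation as R
E
python3 - <<'E'
from h import *
a=read_camera("scene");b=read_camera("top")
cv2.imwrite("pics/s0.png",a["pixels"]);cv2.imwrite("pics/t0.png",b["pixels"])
print(observe())
for n,p in(("s",a),("t",b)):
  for q in["crate","standing_jar","cork_a","lid_hinge","lid_handle","lid_top"]:
    for d in mark_of(p,q): print(n,q,np.round(d["point"],3),round(d["confidence"],2))
E
```

```text
{'time': 0.1, 'qpos': array([-1.30799870e+00,  3.42622948e-01,  1.52492921e+00,  1.86131185e-05,
        1.27540516e+00, -1.45997543e-01]), 'qvel': array([ 0.00142307, -0.00257452, -0.00334777,  0.00033222, -0.00036274,
       -0.00085465]), 'joint_efforts': array([ 1.71082142e-03, -4.32003772e+01, -2.44694388e+01,  7.19210249e-02,
        5.25989290e-02, -4.57618762e-05]), 'tool_pos': array([ 0.20864197, -0.48145605,  0.29162733]), 'tool_rot': array([-3.14024510e+00, -2.16139958e-04,  4.08789595e-01]), 'contact_force': array([ 0.24999901,  0.35851839, -0.26144117]), 'torque': array([0.01800186, 0.06806912, 0.01586985]), 'grip_force': 0.0, 'opening': 0.09196778242320766}
s crate [0.585 0.071 0.007] 0.17
s standing_jar [ 0.449 -0.165 -0.004] 0.94
s standing_jar [ 0.282 -0.374 -0.003] 0.71
s cork_a [0.531 0.15  0.01 ] 0.55
s cork_a [0.584 0.072 0.007] 0.44
s lid_hinge [0.57  0.176 0.074] 0.7
s lid_hinge [0.529 0.148 0.011] 0.64
s lid_handle [0.583 0.252 0.226] 0.77
s lid_handle [ 0.352 -0.216  0.001] 0.35
s lid_top [0.581 0.271 0.171] 0.62
s lid_top [0.562 0.115 0.001] 0.62
s lid_top [ 0.448 -0.164 -0.006] 0.6
t crate [0.558 0.11  0.002] 0.84
t crate [0.567 0.184 0.073] 0.67
t standing_jar [ 0.45  -0.166 -0.004] 0.79
t standing_jar [ 0.281 -0.38   0.003] 0.73
t standing_jar [ 0.382 -0.424 -0.002] 0.66
t cork_a [0.588 0.076 0.005] 0.69
t cork_a [0.528 0.147 0.011] 0.53
t lid_hinge [0.568 0.179 0.072] 0.89
t lid_handle [0.583 0.251 0.229] 0.81
t lid_top [0.581 0.269 0.169] 0.89
```

View pics/s0.png

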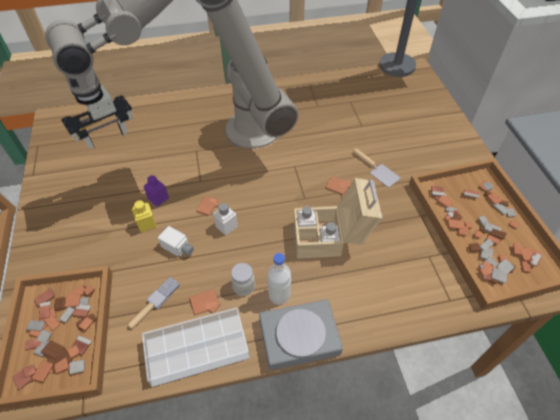

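View pics/t0.png

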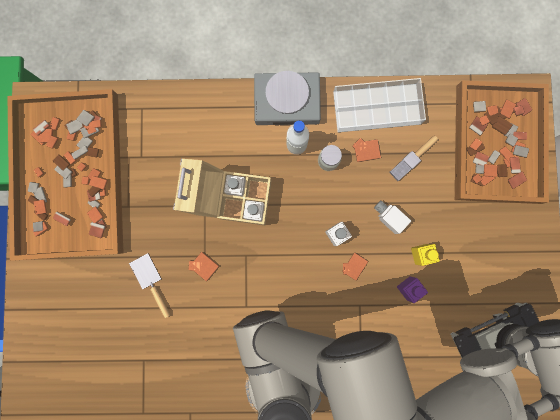

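Top picture: the loose white jars are standing at (339,233) and lying at (393,218). The look-alikes are yellow at (428,254) and purple at (413,290). The crate is at (245,196) with corks in its upper-right and lower-left cells, and the open lid is to its left. I'll enlarge the crate and both jars.

```bash
python3 - <<'E'
from h import *
import pickle
a=read_camera("scene");b=read_camera("top")
pickle.dump((a,b),open("p0.pkl","wb"))
def crop(p,x,y,w,h,k):
    c=cv2.resize(p["pixels"][y:y+h,x:x+w],None,fx=k,fy=k,interpolation=cv2.INTER_CUBIC)
    for i in range(0,w,10):
        cv2.line(c,(int(k*(i+.5)),0),(int(k*(i+.5)),6),(0,0,255),1); cv2.putText(c,str(x+i),(k*i,16),0,.35,(0,0,255),1)
    for j in range(0,h,10):
        cv2.line(c,(0,int(k*(j+.5))),(6,int(k*(j+.5))),(0,0,255),1); cv2.putText(c,str(y+j),(8,k*j+6),0,.35,(0,0,255),1)
    return c
c1=crop(b,205,160,75,70,8); cv2.imwrite("pics/crate_t.png",c1)
c2=np.vstack([crop(b,320,190,125,50,6),np.hstack([crop(a,150,195,95,70,5),np.zeros((350,275,3),np.uint8)])])[:600]
cv2.imwrite("pics/jars.png",c2)
for n,p in(("s",a),("t",b)):
  for q in["lying_jar","crate","packed_jar_a","round_jar","water_bottle"]:
    for d in mark_of(p,q): print(n,q,np.round(d["point"],3),round(d["confidence"],2))
  for q in ["lying_jar","sherd_a"]:
    for d in boxes_of(p,q): print(n,"box",q,np.round(d["point"],3),round(d["confidence"],2))
try: print(finger_overhang)
except Exception as e: print(e)
P=lambda p,X:np.round(cv2.projectPoints(np.array([X],float),p["rvec"],p["tvec"],p["K"],None)[0].ravel(),1)
# predicted rim corners for guess
for th in(-8,):
  Rz=R.from_euler('z',th,degrees=True)
  for s in((1,1),(1,-1),(-1,-1),(-1,1)):
    X=np.array([.559,.110,0])+Rz.apply([s[0]*.069,s[1]*.069,.075]); print(s,P(a,X),P(b,X))
E
```

```text
s lying_jar [ 0.461 -0.363  0.025] 0.68
s crate [0.563 0.115 0.001] 0.77
s crate [0.579 0.251 0.227] 0.64
s packed_jar_a [0.595 0.141 0.006] 0.6
s round_jar [ 0.676 -0.145  0.001] 0.63
s round_jar [ 0.728 -0.046  0.004] 0.6
s water_bottle [ 0.728 -0.048  0.001] 0.95
s water_bottle [0.586 0.075 0.006] 0.49
s water_bottle [ 0.684 -0.412  0.   ] 0.18
s box lying_jar [ 0.504 -0.33   0.05 ] 0.9
s box lying_jar [0.588 0.198 0.073] 0.65
s box sherd_a [ 0.357 -0.217  0.007] 0.77
s box sherd_a [ 0.706 -0.26   0.008] 0.64
s box sherd_a [0.358 0.239 0.011] 0.63
t lying_jar [ 0.462 -0.365  0.029] 0.62
t crate [0.558 0.112 0.   ] 0.8
t packed_jar_a [0.592 0.138 0.006] 0.96
t packed_jar_a [0.516 0.086 0.002] 0.83
t round_jar [ 0.681 -0.148  0.   ] 0.76
t water_bottle [ 0.728 -0.048 -0.005] 0.97
t box lying_jar [ 0.496 -0.329  0.053] 0.85
t box sherd_a [ 0.706 -0.264  0.006] 0.92
t box sherd_a [0.355 0.238 0.01 ] 0.81
t box sherd_a [ 0.35  -0.219  0.009] 0.74
0.0655
(1, 1) [343.2 242.7] [223.5 170.5]
(1, -1) [297.3 245.5] [270.3 176.4]
(-1, -1) [293.3 209.1] [264.2 223.3]
(-1, 1) [336.5 206.6] [217.  217.3]
```

View pics/crate_t.png

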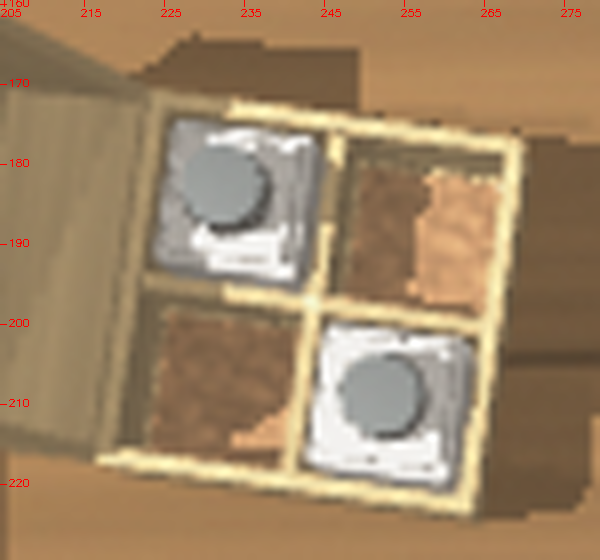

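View pics/jars.png

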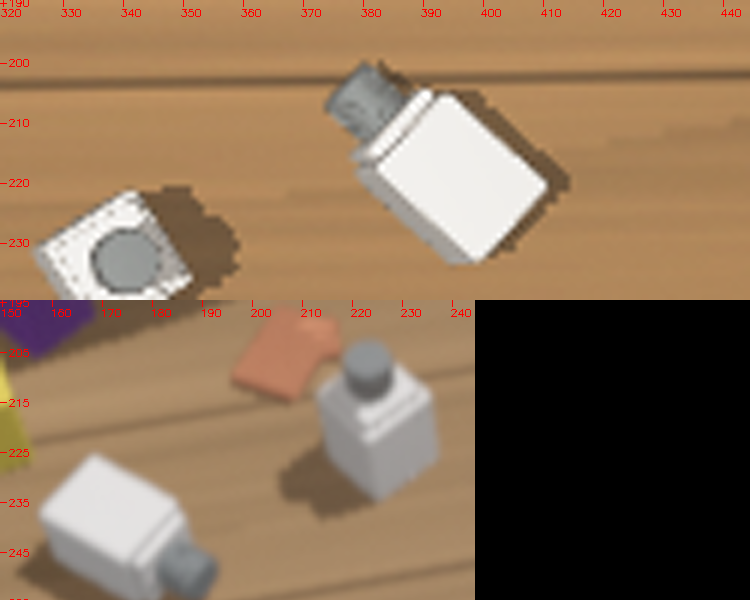

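```bash
cat >> h.py <<'E'
def un(p,uv,z):
    Rm=cv2.Rodrigues(np.array(p["rvec"],float))[0]; t=np.array(p["tvec"],float).ravel()
    c=-Rm.T@t; d=Rm.T@np.linalg.inv(p["K"])@np.array([uv[0],uv[1],1.]); return c+d*(z-c[2])/d[2]
def go(pos,tool_z=(0,0,-1),tool_y=None,o=None):
    "print shift (mm) in tool axes and rotvec (deg) from current pose to wanted TCP"
    o=o or observe(); R0=R.from_euler('xyz',o["tool_rot"]); R0m=R0.as_matrix()
    z=np.array(tool_z,float);z/=np.linalg.norm(z)
    if tool_y is None: R1=R0
    else:
        y=np.array(tool_y,float); y-=z*(y@z); y/=np.linalg.norm(y)
        c=[R.from_matrix(np.c_[np.cross(s*y,z),s*y,z]) for s in(1,-1)]
        R1=min(c,key=lambda r:(R0.inv()*r).magnitude())
    print("shift",np.round(R0m.T@(np.array(pos)-o["tool_pos"])*1e3,1),"rot",np.round((R0.inv()*R1).as_rotvec(degrees=True),1))
E
python3 - <<'E'
from h import *
import pickle
from scipy.optimize import least_squares
a,b=pickle.load(open("p0.pkl","rb"))
pr=lambda p,X:cv2.projectPoints(np.array(X,float),p["rvec"],p["tvec"],p["K"],None)[0][:,0]
S=[(1,-1),(-1,-1),(-1,1),(1,1)];uv=np.array([(269.75,176.6),(263.75,223.5),(216.75,217),(223.25,171)])
f=lambda v:(pr(b,[np.array([v[0],v[1],0])+R.from_euler('z',v[2]).apply([s[0]*.069,s[1]*.069,.075]) for s in S])-uv).ravel()
r=least_squares(f,[.559,.11,-.14],x_scale=.01);print("crate",np.round(r.x,4),np.degrees(r.x[2]),np.round(r.fun,1))
print("stand cap",un(b,(340.7,232.8),.106),un(a,(223.3,205.5),.106))
t=lambda c:(320+c[0]/6-.5,190+c[1]/6-.5)
q=[un(b,t(c),.070) for c in((36,252),(130,192),(192,278))]
for i in(0,1):
  e=q[i+1]-q[i];print("edge",np.linalg.norm(e),np.degrees(np.arctan2(e[1],e[0])))
for nm,p,k in(("t",b,[t(c) for c in((375,160),(450,95),(478,262),(548,185))]),("s",a,[(185.1,234.1),(174.3,246.5),(168.5,225.5),(157.5,236.5)])):
  w=[un(p,c,.054) for c in k];cm=(w[0]+w[1])/2;bm=(w[2]+w[3])/2;e=cm-bm
  print(nm,"cap-end mid",cm,"base mid",bm,np.linalg.norm(e),np.degrees(np.arctan2(e[1],e[0])),"w",np.linalg.norm(w[0]-w[1]),np.linalg.norm(w[2]-w[3]))
for nm,p in(("s",a),("t",b)):
  for d in boxes_of(p,"brush")[:1]+boxes_of(p,"scraper")[:1]: print(np.round(d["point"],3))
E
```

```text
crate [ 0.5586  0.1111 -0.1417] -8.117198711785418 [ 0.2 -0.   0.  -0.  -0.2  0.4 -0.1 -0.4]
stand cap [ 0.44973805 -0.16464965  0.106     ] [ 0.44533575 -0.16345707  0.106     ]
edge 0.05402932113135603 -58.352268193244825
edge 0.05084545795548909 -145.47086325736933
t cap-end mid [ 0.51402684 -0.31283255  0.054     ] base mid [ 0.46632746 -0.36025958  0.054     ] 0.0672647967885991 44.83596248257154 w 0.04909321388346426 0.05134073993507433
s cap-end mid [ 0.5101059  -0.31156307  0.054     ] base mid [ 0.46424693 -0.35970004  0.054     ] 0.06648467551590767 46.38829345868114 w 0.0529115838347354 0.049975239449931694
[ 0.675 -0.396  0.016]
[ 0.332  0.407 -0.   ]
[ 0.669 -0.394  0.017]
[0.332 0.411 0.001]
```

```bash
python3 - <<'E'
from h import *
h=np.array([.701,.713,0]);n=np.array([-.713,.701,0]);a=(-h-[0,0,1])/2**.5
g=np.array([.5287,-.2947,.027])
go(g-.127*a+[0,0,.13],a,n)
E
```

```text
shift [451.2 -78.2  45.4] rot [ -8.7 -44.4 -20.9]
```

Emit:
arm_command(series=[{"x": 230,"y": -40,"z": 0,"rz": -10},{"x": 230,"y": -40,"z": 0,"rz": -10},{"x": 230,"y": -40,"z": 0,"rz": -10},{"x": 230,"y": -40,"z": 0,"rz": -10},{"x": 230,"y": -40,"z": 0,"rz": -10},{"x": 451,"y": -78,"z": 45,"rx": -8.7,"ry": -44.4,"rz": -20.9},{"x": 451,"y": -78,"z": 45,"rx": -8.7,"ry": -44.4,"rz": -20.9},{"x": 451,"y": -78,"z": 45,"rx": -8.7,"ry": -44.4,"rz": -20.9},{"x": 451,"y": -78,"z": 45,"rx": -8.7,"ry": -44.4,"rz": -20.9},{"x": 451,"y": -78,"z": 45,"rx": -8.7,"ry": -44.4,"rz": -20.9},{"x": 451,"y": -78,"z": 45,"rx": -8.7,"ry": -44.4,"rz": -20.9},{"x": 451,"y": -78,"z": 45,"rx": -8.7,"ry": -44.4,"rz": -20.9}], hand=60)

```text
invalid input
```

```bash
python3 - <<'E'
from h import *
o=observe();print(o["qpos"],o["time"],o["tool_pos"])
h=np.array([.701,.713,0]);n=np.array([-.713,.701,0]);a=(-h-[0,0,1])/2**.5
g=np.array([.5287,-.2947,.027])
go(g-.127*a+[0,0,.13],a,n)
go(g-.107*a,a,n);go(g-.047*a,a,n)
E
```

```text
[-1.30802309e+00  3.42030967e-01  1.52413337e+00  3.49616963e-06
  1.27538725e+00 -1.45975421e-01] 1.7 [ 0.20870157 -0.48174041  0.29221276]
shift [451.2 -78.2  45.4] rot [ -8.7 -44.4 -20.9]
shift [438.1 -72.9 189.5] rot [ -8.7 -44.4 -20.9]
shift [398.8 -56.9 232. ] rot [ -8.7 -44.4 -20.9]
```

Emit:
arm_command(series=[{"x": 230,"y": -40,"z": 0,"rx": 0,"ry": 0,"rz": -10},{"x": 230,"y": -40,"z": 0,"rx": 0,"ry": 0,"rz": -10},{"x": 230,"y": -40,"z": 0,"rx": 0,"ry": 0,"rz": -10},{"x": 230,"y": -40,"z": 0,"rx": 0,"ry": 0,"rz": -10}], hand=60)

```text
time: 2.1
tool_pos: [0.3772, -0.3708, 0.2924]
tool_rot: [3.141, -0.0, 0.583]
contact_force: [0.5, -1.0, 0.9]
opening: 0.0646
grip_force: 0.0
```

```bash
python3 - <<'E'
from h import *
h=np.array([.701,.713,0]);n=np.array([-.713,.701,0]);a=(-h-[0,0,1])/2**.5
g=np.array([.5287,-.2947,.027])
go(g-.127*a+[0,0,.13],a,n)
E
```

```text
shift [256.2   0.9  45.6] rot [ -4.7 -44.8 -11.5]
```

Emit:
arm_command(series=[{"x": 256,"y": 1,"z": 46,"rx": -4.7,"ry": -44.8,"rz": -11.5},{"x": 256,"y": 1,"z": 46,"rx": -4.7,"ry": -44.8,"rz": -11.5},{"x": 256,"y": 1,"z": 46,"rx": -4.7,"ry": -44.8,"rz": -11.5},{"x": 256,"y": 1,"z": 46,"rx": -4.7,"ry": -44.8,"rz": -11.5},{"x": 256,"y": 1,"z": 46,"rx": -4.7,"ry": -44.8,"rz": -11.5},{"x": 256,"y": 1,"z": 46,"rx": -4.7,"ry": -44.8,"rz": -11.5},{"x": 256,"y": 1,"z": 46,"rx": -4.7,"ry": -44.8,"rz": -11.5},{"x": 256,"y": 1,"z": 46,"rx": -4.7,"ry": -44.8,"rz": -11.5}])

```text
time: 2.9
tool_pos: [0.59, -0.2319, 0.2459]
tool_rot: [-3.14, 0.784, 0.796]
contact_force: [-0.3, 0.1, 0.7]
opening: 0.0601
grip_force: 0.0
```

```bash
python3 - <<'E'
from h import *
o=observe();print(o["qpos"],o["time"],o["tool_pos"])
h=np.array([.701,.713,0]);n=np.array([-.713,.701,0]);a=(-h-[0,0,1])/2**.5
g=np.array([.5287,-.2947,.027])
go(g-.127*a+[0,0,.13],a,n)
go(g-.107*a,a,n);go(g-.047*a,a,n)
E
```

```text
[-0.25143171  0.80814151  1.03755156 -0.66564951  1.72021012  0.56872928] 2.9 [ 0.59004628 -0.23193952  0.24594573]
shift [ 0.8  0.3 -2. ] rot [-0.  -0.1  0.1]
shift [ 92.6   0.4 110. ] rot [-0.  -0.1  0.1]
shift [ 92.5   0.4 170. ] rot [-0.  -0.1  0.1]
```

Emit:
arm_command(series=[{"x": 47,"y": 0,"z": 55,"rx": 0,"ry": 0,"rz": 0},{"x": 94,"y": 0,"z": 100,"rx": 0,"ry": 0,"rz": 0},{"x": 95,"y": 0,"z": 115,"rx": 0,"ry": 0,"rz": 0},{"x": 95,"y": 0,"z": 135,"rx": 0,"ry": 0,"rz": 0},{"x": 95,"y": 0,"z": 152,"rx": 0,"ry": 0,"rz": 0},{"x": 95,"y": 0,"z": 161,"rx": 0,"ry": 0,"rz": 0},{"x": 95,"y": 0,"z": 161,"rx": 0,"ry": 0,"rz": 0},{"x": 95,"y": 0,"z": 161,"rx": 0,"ry": 0,"rz": 0}])

```text
time: 3.7
tool_pos: [0.5577, -0.2658, 0.0669]
tool_rot: [3.139, 0.783, 0.791]
contact_force: [-0.1, 0.2, 0.7]
opening: 0.0599
grip_force: 0.0
```

Emit:
arm_command(series=[{"x": 0,"y": 0,"z": 0,"rx": 0,"ry": 0,"rz": 0},{"x": 0,"y": 0,"z": 0,"rx": 0,"ry": 0,"rz": 0},{"x": 0,"y": 0,"z": 0,"rx": 0,"ry": 0,"rz": 0},{"x": 0,"y": 0,"z": 0,"rx": 0,"ry": 0,"rz": 0},{"x": 0,"y": 0,"z": 0,"rx": 0,"ry": 0,"rz": 0}], hand=20, squeeze=25)

```text
time: 4.2
tool_pos: [0.5577, -0.2648, 0.0653]
tool_rot: [-3.141, 0.785, 0.796]
contact_force: [1.8, 0.4, 0.1]
opening: 0.0293
grip_force: 25.0
```

```bash
python3 - <<'E'
from h import *
o=observe();print(o["qpos"],o["time"],o["tool_pos"],o["contact_force"])
p=read_camera("scene");cv2.imwrite("pics/g1.png",cv2.resize(p["pixels"][170:290,120:280],None,fx=4,fy=4))
E
```

```text
[-0.3085251   0.96838334  1.24860271 -0.69487948  1.39802789  0.76133766] 4.2 [ 0.55767736 -0.26476026  0.0652901 ] [1.79349425 0.39415672 0.12959288]
```

View pics/g1.png

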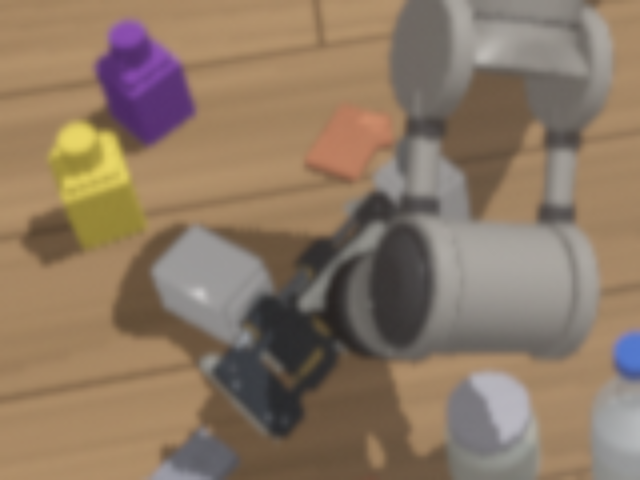

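Both fingers hold the lying white jar's cap (crop (290,320)), with a 29 mm opening and 25 N. I'll lift it, then swing it upright.

Emit:
arm_command(series=[{"x": -15,"y": 0,"z": -15,"rx": 0,"ry": 0,"rz": 0},{"x": -40,"y": 0,"z": -40,"rx": 0,"ry": 0,"rz": 0},{"x": -70,"y": 0,"z": -70,"rx": 0,"ry": 0,"rz": 0},{"x": -105,"y": 0,"z": -100,"rx": 0,"ry": 0,"rz": 0},{"x": -135,"y": 0,"z": -95,"rx": 0,"ry": 7,"rz": 0},{"x": -173,"y": 0,"z": -89,"rx": 0,"ry": 15,"rz": 0},{"x": -173,"y": 0,"z": -89,"rx": 0,"ry": 23,"rz": 0},{"x": -173,"y": 0,"z": -89,"rx": 0,"ry": 31,"rz": 0},{"x": -173,"y": 0,"z": -89,"rx": 0,"ry": 39,"rz": 0},{"x": -173,"y": 0,"z": -89,"rx": 0,"ry": 47,"rz": 0},{"x": -173,"y": 0,"z": -89,"rx": 0,"ry": 55,"rz": 0},{"x": -173,"y": 0,"z": -89,"rx": 0,"ry": 63,"rz": 0},{"x": -173,"y": 0,"z": -89,"rx": 0,"ry": 71,"rz": 0},{"x": -173,"y": 0,"z": -89,"rx": 0,"ry": 79,"rz": 0},{"x": -173,"y": 0,"z": -89,"rx": 0,"ry": 86,"rz": 0},{"x": -173,"y": 0,"z": -89,"rx": 0,"ry": 90,"rz": 0},{"x": -173,"y": 0,"z": -89,"rx": 0,"ry": 90,"rz": 0},{"x": -173,"y": 0,"z": -89,"rx": 0,"ry": 90,"rz": 0}])

```text
time: 6.05
tool_pos: [0.5155, -0.3076, 0.2508]
tool_rot: [-3.141, -0.784, 0.795]
contact_force: [-0.5, -0.3, -3.0]
opening: 0.0295
grip_force: 25.0
```

```bash
python3 - <<'E'
from h import *
o=observe();print(o["qpos"],o["time"],o["tool_pos"],o["contact_force"],o["opening"])
p=read_camera("scene");q=read_camera("top");cv2.imwrite("pics/g2.png",np.vstack([cv2.resize(x["pixels"][r:r+100,c:c+190],None,fx=3,fy=3) for x,r,c in((p,170,110),(q,180,290))]))
go([.515,-.308,.25],[.701*.7071,.713*.7071,-.7071],[-.713,.701,0])
E
```

```text
[-0.96996677  0.55904034  1.51014044  0.78893508  1.3503318  -0.48793746] 6.05 [ 0.51548699 -0.30763436  0.25080404] [-0.53842166 -0.33522655 -3.01456849] 0.029489977603224322
shift [-1.8 -0.2 -0.1] rot [-0.1  0.1  0.1]
```

View pics/g2.png

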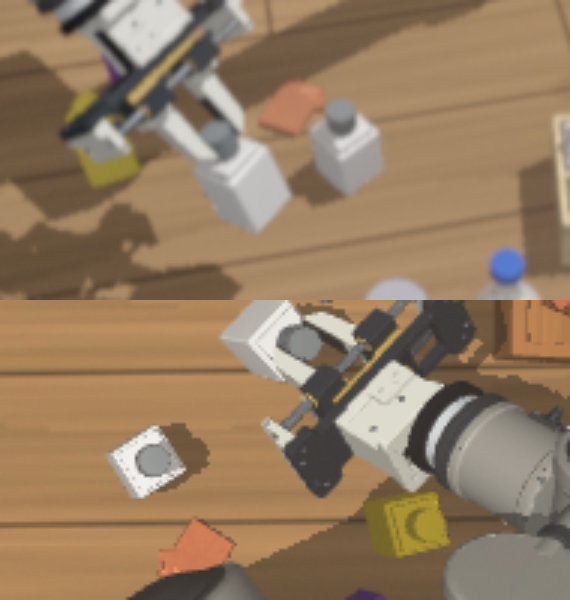

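Emit:
arm_command(series=[{"x": -25,"y": 0,"z": 25,"rx": 0,"ry": 0,"rz": 0},{"x": -50,"y": 0,"z": 50,"rx": 0,"ry": 0,"rz": 0},{"x": -66,"y": 0,"z": 66,"rx": 0,"ry": 0,"rz": 0},{"x": -74,"y": 0,"z": 74,"rx": 0,"ry": 0,"rz": 0},{"x": -77,"y": 0,"z": 77,"rx": 0,"ry": 0,"rz": 0},{"x": -79,"y": 0,"z": 79,"rx": 0,"ry": 0,"rz": 0},{"x": -79,"y": 0,"z": 79,"rx": 0,"ry": 0,"rz": 0},{"x": -79,"y": 0,"z": 79,"rx": 0,"ry": 0,"rz": 0}])

```text
time: 6.95
tool_pos: [0.5161, -0.3077, 0.1398]
tool_rot: [3.14, -0.786, 0.796]
contact_force: [1.3, 0.1, -2.8]
opening: 0.0292
grip_force: 25.0
```

Emit:
arm_command(series=[{"x": -1,"y": 0,"z": 1,"rx": 0,"ry": 0,"rz": 0},{"x": -1,"y": 0,"z": 1,"rx": 0,"ry": 0,"rz": 0},{"x": -2,"y": 0,"z": 2,"rx": 0,"ry": 0,"rz": 0},{"x": -2,"y": 0,"z": 2,"rx": 0,"ry": 0,"rz": 0}])

```text
time: 7.35
tool_pos: [0.5166, -0.3076, 0.1385]
tool_rot: [3.139, -0.789, 0.797]
contact_force: [-1.3, 0.7, 12.0]
opening: 0.0296
grip_force: 25.0
```

Emit:
arm_command(series=[{"x": -1,"y": 0,"z": 1,"rx": 0,"ry": 0,"rz": 0},{"x": -1,"y": 0,"z": 1,"rx": 0,"ry": 0,"rz": 0},{"x": -2,"y": 0,"z": 2,"rx": 0,"ry": 0,"rz": 0},{"x": -2,"y": 0,"z": 2,"rx": 0,"ry": 0,"rz": 0}], squeeze=5)

```text
time: 7.75
tool_pos: [0.5165, -0.3075, 0.1347]
tool_rot: [3.14, -0.788, 0.796]
contact_force: [-0.5, 0.5, 6.8]
opening: 0.0298
grip_force: 5.0
```

Emit:
arm_command(series=[{"x": 0,"y": 0,"z": 0,"rx": 0,"ry": 0,"rz": 0},{"x": 0,"y": 0,"z": 0,"rx": 0,"ry": 0,"rz": 0},{"x": 0,"y": 0,"z": 0,"rx": 0,"ry": 0,"rz": 0},{"x": 0,"y": 0,"z": 0,"rx": 0,"ry": 0,"rz": 0}], hand=55)

```text
time: 8.15
tool_pos: [0.5157, -0.3074, 0.1329]
tool_rot: [-3.14, -0.786, 0.794]
contact_force: [0.4, -0.6, 0.6]
opening: 0.0535
grip_force: 0.0
```

Emit:
arm_command(series=[{"x": 0,"y": 0,"z": -20,"rx": 0,"ry": 0,"rz": 0},{"x": 0,"y": 0,"z": -60,"rx": 0,"ry": 0,"rz": 0},{"x": 30,"y": 0,"z": -100,"rx": 0,"ry": 0,"rz": 0},{"x": 60,"y": 0,"z": -130,"rx": 0,"ry": 0,"rz": 0},{"x": 60,"y": 0,"z": -130,"rx": 0,"ry": 0,"rz": 0}])

```text
time: 8.65
tool_pos: [0.482, -0.3445, 0.2733]
tool_rot: [3.128, -0.784, 0.804]
contact_force: [0.8, 0.6, 0.3]
opening: 0.0549
grip_force: 0.0
```

```bash
cat >> h.py <<'E'
def crop(p,x,y,w,h,k):
    c=cv2.resize(p["pixels"][y:y+h,x:x+w],None,fx=k,fy=k,interpolation=cv2.INTER_CUBIC)
    for i in range(0,w,10):
        cv2.line(c,(int(k*(i+.5)),0),(int(k*(i+.5)),6),(0,0,255),1); cv2.putText(c,str(x+i),(k*i,16),0,.35,(0,0,255),1)
    for j in range(0,h,10):
        cv2.line(c,(0,int(k*(j+.5))),(6,int(k*(j+.5))),(0,0,255),1); cv2.putText(c,str(y+j),(8,k*j+6),0,.35,(0,0,255),1)
    return c
E
python3 - <<'E'
from h import *
p=read_camera("scene");q=read_camera("top")
cv2.imwrite("pics/g3.png",np.vstack([crop(q,320,185,90,60,6),np.hstack([crop(p,165,195,90,38,6)])]))
for n,x in(("s",p),("t",q)):
  for d in mark_of(x,"standing_jar"): print(n,np.round(d["point"],3),round(d["confidence"],2))
E
```

```text
s [ 0.45  -0.163 -0.006] 0.87
s [ 0.283 -0.377  0.001] 0.85
s [ 0.354 -0.221  0.002] 0.69
s [ 0.38  -0.421 -0.003] 0.57
t [ 0.45  -0.165 -0.002] 0.77
t [ 0.38  -0.418 -0.003] 0.75
t [ 0.282 -0.378  0.   ] 0.72
```

View pics/g3.png

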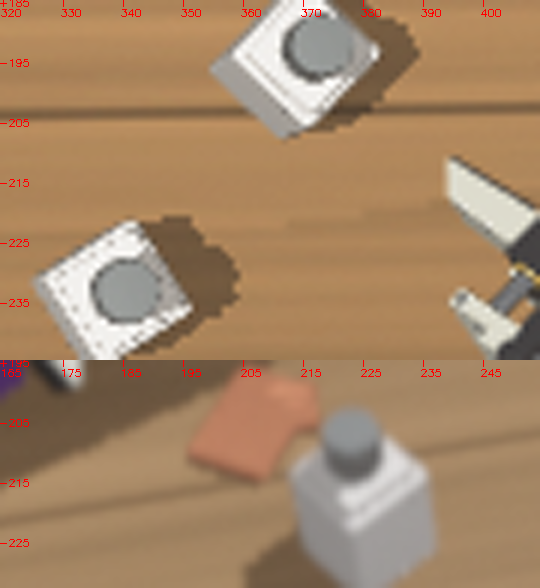

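```bash
python3 - <<'E'
from h import *
p=read_camera("scene");q=read_camera("top")
cv2.imwrite("pics/g4.png",np.hstack([crop(q,340,175,60,50,6),crop(p,150,205,70,70,6)[:300]]))
pr=lambda p,X:np.round(cv2.projectPoints(np.array(X,float),p["rvec"],p["tvec"],p["K"],None)[0][:,0],1)
c=un(q,(372.3,192),.106);print(c)
for v in (c,):
  for z,r in((0,.027),(.07,.027)):
    X=[[v[0]+r*2**.5*np.cos(t),v[1]+r*2**.5*np.sin(t),z] for t in np.radians(45.5+45+np.arange(4)*90)]
    print(z,pr(q,X).tolist(),pr(p,X).tolist())
  print(pr(p,[[c[0],c[1],.106]]))
E
```

```text
[ 0.56375754 -0.25667647  0.106     ]
0 [[352.7, 196.6], [365.6, 208.7], [377.5, 196.0], [364.7, 184.0]] [[214.3, 258.6], [200.7, 250.8], [189.7, 263.3], [203.4, 271.4]]
0.07 [[356.6, 193.8], [370.2, 206.6], [382.9, 193.2], [369.2, 180.6]] [[211.5, 246.3], [197.3, 238.3], [185.8, 251.0], [200.1, 259.4]]
[[196.9 241.9]]
```

View pics/g4.png

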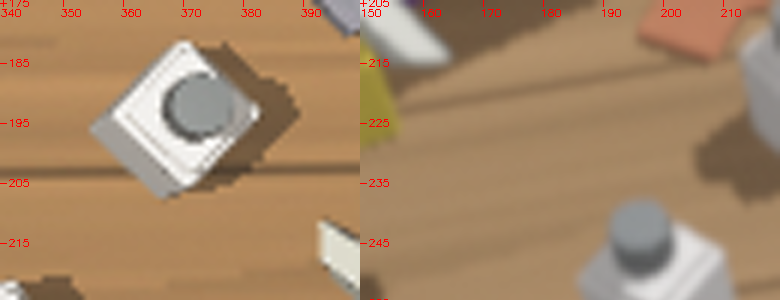

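Both views agree that the former lying jar now stands upright at (0.565,-0.258), turned about 45° (top pixel (372,192)). Next I'll grip its cap from above.

```bash
python3 - <<'E'
from h import *
print(observe()["qpos"])
go([.565,-.258,.26],[0,0,-1],[-.713,.701,0])
E
```

```text
[-1.05252421  0.55184196  1.47768591  0.75702874  1.43335237 -0.51054981]
shift [80.   0.9 88.4] rot [ -0.2 -45.1  -0. ]
```

Emit:
arm_command(series=[{"x": 20,"y": 0,"z": 0,"rx": 0,"ry": -8,"rz": 0},{"x": 40,"y": 0,"z": 20,"rx": 0,"ry": -16,"rz": 0},{"x": 60,"y": 0,"z": 45,"rx": 0,"ry": -24,"rz": 0},{"x": 80,"y": 1,"z": 70,"rx": 0,"ry": -32,"rz": 0},{"x": 80,"y": 1,"z": 88,"rx": 0,"ry": -40,"rz": 0},{"x": 80,"y": 1,"z": 88,"rx": 0,"ry": -45,"rz": 0},{"x": 80,"y": 1,"z": 88,"rx": 0,"ry": -45,"rz": 0},{"x": 80,"y": 1,"z": 88,"rx": 0,"ry": -45,"rz": 0}])

```text
time: 9.75
tool_pos: [0.5651, -0.2583, 0.2606]
tool_rot: [-3.139, -0.002, 0.796]
contact_force: [0.5, 0.4, 0.3]
opening: 0.0552
grip_force: 0.0
```

```bash
python3 - <<'E'
from h import *
go([.565,-.258,.1475],[0,0,-1],[-.713,.701,0])
E
```

```text
shift [-1.000e-01  0.000e+00  1.131e+02] rot [-0.2 -0.1  0.1]
```

Emit:
arm_command(series=[{"x": 0,"y": 0,"z": 40,"rx": 0,"ry": 0,"rz": 0},{"x": 0,"y": 0,"z": 75,"rx": 0,"ry": 0,"rz": 0},{"x": 0,"y": 0,"z": 95,"rx": 0,"ry": 0,"rz": 0},{"x": 0,"y": 0,"z": 108,"rx": 0,"ry": 0,"rz": 0},{"x": 0,"y": 0,"z": 113,"rx": 0,"ry": 0,"rz": 0},{"x": 0,"y": 0,"z": 113,"rx": 0,"ry": 0,"rz": 0}])

```text
time: 10.35
tool_pos: [0.5648, -0.2594, 0.1488]
tool_rot: [-3.141, -0.001, 0.793]
contact_force: [-0.2, 0.1, 0.3]
opening: 0.0548
grip_force: 0.0
```

Emit:
arm_command(series=[{"x": 0,"y": 0,"z": 0,"rx": 0,"ry": 0,"rz": 0},{"x": 0,"y": 0,"z": 0,"rx": 0,"ry": 0,"rz": 0},{"x": 0,"y": 0,"z": 0,"rx": 0,"ry": 0,"rz": 0},{"x": 0,"y": 0,"z": 0,"rx": 0,"ry": 0,"rz": 0},{"x": 0,"y": 0,"z": 0,"rx": 0,"ry": 0,"rz": 0}], hand=20, squeeze=25)

```text
time: 10.85
tool_pos: [0.5652, -0.2585, 0.1494]
tool_rot: [-3.141, -0.001, 0.795]
contact_force: [-2.2, 1.0, 4.2]
opening: 0.0295
grip_force: 25.0
```

Emit:
arm_command(series=[{"x": 0,"y": 0,"z": -20,"rx": 0,"ry": 0,"rz": 0},{"x": 0,"y": 0,"z": -60,"rx": 0,"ry": 0,"rz": 0},{"x": 0,"y": 0,"z": -110,"rx": 0,"ry": 0,"rz": 0},{"x": 0,"y": 0,"z": -150,"rx": 0,"ry": 0,"rz": 0},{"x": 0,"y": 0,"z": -150,"rx": 0,"ry": 0,"rz": 0}])

```text
time: 11.35
tool_pos: [0.5668, -0.2597, 0.3052]
tool_rot: [3.131, -0.003, 0.795]
contact_force: [-0.6, -0.6, -3.0]
opening: 0.0292
grip_force: 25.0
```

```bash
python3 - <<'E'
from h import *
c,s=np.cos(np.radians(-8.1)),np.sin(np.radians(-8.1))
o=observe();print(o["qpos"])
go([.5866,.0738,.2975],[0,0,-1],[c,s,0])
go([.5306,.1484,.2975],[0,0,-1],[c,s,0])
E
```

```text
[-5.52802235e-01  5.13055721e-01  1.21700719e+00  8.13750531e-04
  1.40046641e+00  2.22989053e-01]
shift [ 251.9 -219.5    6.2] rot [  0.6   0.  -36.4]
shift [ 265.9 -311.7    5.3] rot [  0.6   0.  -36.4]
```

Emit:
arm_command(series=[{"x": 252,"y": -220,"z": 6,"rx": 0.5,"ry": 0,"rz": -36.4},{"x": 252,"y": -220,"z": 6,"rx": 0.5,"ry": 0,"rz": -36.4},{"x": 252,"y": -220,"z": 6,"rx": 0.5,"ry": 0,"rz": -36.4},{"x": 252,"y": -220,"z": 6,"rx": 0.5,"ry": 0,"rz": -36.4},{"x": 252,"y": -220,"z": 6,"rx": 0.5,"ry": 0,"rz": -36.4},{"x": 252,"y": -220,"z": 6,"rx": 0.5,"ry": 0,"rz": -36.4},{"x": 252,"y": -220,"z": 6,"rx": 0.5,"ry": 0,"rz": -36.4},{"x": 252,"y": -220,"z": 6,"rx": 0.5,"ry": 0,"rz": -36.4},{"x": 252,"y": -220,"z": 6,"rx": 0.5,"ry": 0,"rz": -36.4},{"x": 252,"y": -220,"z": 6,"rx": 0.5,"ry": 0,"rz": -36.4}])

```text
time: 12.35
tool_pos: [0.5844, 0.0742, 0.2921]
tool_rot: [-3.131, -0.003, 1.429]
contact_force: [-0.4, 0.0, -3.9]
opening: 0.0298
grip_force: 25.0
```

```bash
python3 - <<'E'
from h import *
c,s=np.cos(np.radians(-8.1)),np.sin(np.radians(-8.1))
go([.5866,.0738,.23],[0,0,-1],[c,s,0])
E
```

```text
shift [-0.3  2.9 62. ] rot [-0.6 -0.2 -0. ]
```

Emit:
arm_command(series=[{"x": 0,"y": 2,"z": 30,"rx": -0.5,"ry": 0,"rz": 0},{"x": 0,"y": 2,"z": 55,"rx": -0.5,"ry": 0,"rz": 0},{"x": 0,"y": 2,"z": 58,"rx": -0.5,"ry": 0,"rz": 0},{"x": 0,"y": 2,"z": 58,"rx": -0.5,"ry": 0,"rz": 0},{"x": 0,"y": 2,"z": 58,"rx": -0.5,"ry": 0,"rz": 0}])

```text
time: 12.85
tool_pos: [0.5869, 0.0745, 0.2364]
tool_rot: [3.139, -0.004, 1.429]
contact_force: [0.1, 0.1, -3.4]
opening: 0.0293
grip_force: 25.0
```

```bash
python3 - <<'E'
from h import *
o=[]
for i in range(3):
    p=read_camera("scene");q=read_camera("top");o.append(observe()["tool_pos"])
print(np.mean(o,0),observe()["tool_rot"])
cv2.imwrite("pics/h1.png",np.hstack([crop(q,225,150,60,80,7),crop(p,280,175,50,80,7)])[:600])
E
```

```text
[0.58657243 0.07503181 0.2361934 ] [ 3.14022849 -0.00378483  1.43001909]
```

View pics/h1.png

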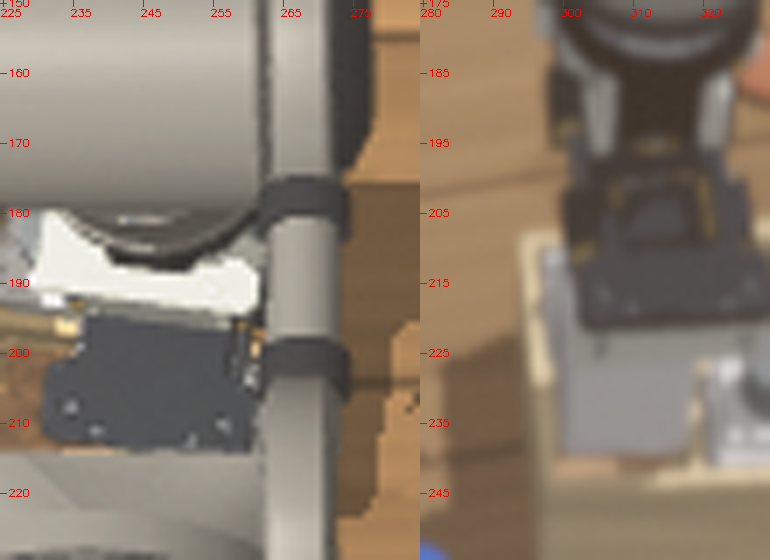

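```bash
python3 - <<'E'
from h import *
p=read_camera("scene")
pr=lambda X:np.round(cv2.projectPoints(np.array(X,float),p["rvec"],p["tvec"],p["K"],None)[0][:,0],1).tolist()
Rz=R.from_euler('z',-8.1,degrees=True);C=np.array([.5586,.1111,0])
f=lambda v:C+Rz.apply(v)
print("corner(1,-1),(1,0)outer,(1,1)",pr([f([.069,-.069,.075]),f([.069,0,.075]),f([.069,.069,.075])]))
print("inner cell corners +x",pr([f([.063,-.063,.075]),f([.063,-.003,.075])]))
b=.087
print("jar bottom edge",pr([f([.06,-.06,b]),f([.06,-.006,b])]))
print("px per 10mm x,y",pr([f([.033,-.033,b]),f([.043,-.033,b]),f([.033,-.023,b])]))
print("obs edge unproj", np.round(Rz.inv().apply(un(p,(299.9,239.5),b)-C),4),np.round(Rz.inv().apply(un(p,(318.4,239.5),b)-C),4))
print("obs crate corner", np.round(Rz.inv().apply(un(p,(296.6,244.1),.075)-C),4))
E
```

```text
corner(1,-1),(1,0)outer,(1,1) [[297.6, 245.3], [320.6, 243.9], [343.5, 242.6]]
inner cell corners +x [[299.4, 243.5], [319.3, 242.3]]
jar bottom edge [[300.4, 240.4], [318.5, 239.3]]
px per 10mm x,y [[308.5, 232.4], [308.9, 235.1], [311.8, 232.2]]
obs edge unproj [ 0.0568 -0.0613  0.087 ] [ 0.0606 -0.0064  0.087 ]
obs crate corner [ 0.0645 -0.0715  0.075 ]
```

Emit:
arm_command(series=[{"x": -1,"y": -1,"z": 4,"rx": 0,"ry": 0,"rz": 0},{"x": -1,"y": -1,"z": 8,"rx": 0,"ry": 0,"rz": 0},{"x": -1,"y": -1,"z": 11,"rx": 0,"ry": 0,"rz": 0},{"x": -1,"y": -1,"z": 13,"rx": 0,"ry": 0,"rz": 0},{"x": -1,"y": -1,"z": 15,"rx": 0,"ry": 0,"rz": 0},{"x": -1,"y": -1,"z": 16,"rx": 0,"ry": 0,"rz": 0},{"x": -1,"y": -1,"z": 17,"rx": 0,"ry": 0,"rz": 0},{"x": -1,"y": -1,"z": 17,"rx": 0,"ry": 0,"rz": 0}])

```text
time: 14.0
tool_pos: [0.585, 0.0743, 0.218]
tool_rot: [3.141, -0.004, 1.43]
contact_force: [0.8, 0.9, -2.4]
opening: 0.0295
grip_force: 25.0
```

Emit:
arm_command(series=[{"x": 0,"y": 0,"z": 4,"rx": 0,"ry": 0,"rz": 0},{"x": 0,"y": 0,"z": 8,"rx": 0,"ry": 0,"rz": 0},{"x": 0,"y": 0,"z": 12,"rx": 0,"ry": 0,"rz": 0},{"x": 0,"y": 0,"z": 16,"rx": 0,"ry": 0,"rz": 0},{"x": 0,"y": 0,"z": 20,"rx": 0,"ry": 0,"rz": 0},{"x": 0,"y": 0,"z": 20,"rx": 0,"ry": 0,"rz": 0}])

```text
time: 14.6
tool_pos: [0.5847, 0.0744, 0.1972]
tool_rot: [-3.14, -0.003, 1.43]
contact_force: [-1.1, -1.0, -2.9]
opening: 0.0294
grip_force: 25.0
```

Emit:
arm_command(series=[{"x": 0,"y": 0,"z": 5,"rx": 0,"ry": 0,"rz": 0},{"x": 0,"y": 0,"z": 10,"rx": 0,"ry": 0,"rz": 0},{"x": 0,"y": 0,"z": 15,"rx": 0,"ry": 0,"rz": 0},{"x": 0,"y": 0,"z": 20,"rx": 0,"ry": 0,"rz": 0},{"x": 0,"y": 0,"z": 25,"rx": 0,"ry": 0,"rz": 0},{"x": 0,"y": 0,"z": 29,"rx": 0,"ry": 0,"rz": 0},{"x": 0,"y": 0,"z": 31,"rx": 0,"ry": 0,"rz": 0},{"x": 0,"y": 0,"z": 31,"rx": 0,"ry": 0,"rz": 0}])

```text
time: 15.4
tool_pos: [0.5849, 0.0746, 0.1667]
tool_rot: [-3.141, -0.004, 1.43]
contact_force: [-0.3, -0.5, -3.4]
opening: 0.0293
grip_force: 25.0
```

Sliding in freely; final millimetres until contact.

Emit:
arm_command(series=[{"x": 0,"y": 0,"z": 1,"rx": 0,"ry": 0,"rz": 0},{"x": 0,"y": 0,"z": 2,"rx": 0,"ry": 0,"rz": 0},{"x": 0,"y": 0,"z": 3,"rx": 0,"ry": 0,"rz": 0},{"x": 0,"y": 0,"z": 4,"rx": 0,"ry": 0,"rz": 0},{"x": 0,"y": 0,"z": 4,"rx": 0,"ry": 0,"rz": 0}])

```text
time: 15.9
tool_pos: [0.585, 0.0746, 0.1629]
tool_rot: [-3.142, -0.004, 1.43]
contact_force: [0.1, -0.0, -3.8]
opening: 0.0288
grip_force: 25.0
```

Emit:
arm_command(series=[{"x": 0,"y": 0,"z": 1,"rx": 0,"ry": 0,"rz": 0},{"x": 0,"y": 0,"z": 1,"rx": 0,"ry": 0,"rz": 0},{"x": 0,"y": 0,"z": 2,"rx": 0,"ry": 0,"rz": 0},{"x": 0,"y": 0,"z": 2,"rx": 0,"ry": 0,"rz": 0}])

```text
time: 16.3
tool_pos: [0.5852, 0.0744, 0.1617]
tool_rot: [3.141, -0.003, 1.43]
contact_force: [-0.7, -0.7, 3.7]
opening: 0.0296
grip_force: 25.0
```

Emit:
arm_command(series=[{"x": 0,"y": 0,"z": 0,"rx": 0,"ry": 0,"rz": 0},{"x": 0,"y": 0,"z": 0,"rx": 0,"ry": 0,"rz": 0},{"x": 0,"y": 0,"z": 0,"rx": 0,"ry": 0,"rz": 0}], hand=40, squeeze=5)

```text
time: 16.6
tool_pos: [0.5852, 0.0746, 0.1611]
tool_rot: [3.141, -0.004, 1.43]
contact_force: [0.2, -1.1, 0.2]
opening: 0.0394
grip_force: 0.0
```

Emit:
arm_command(series=[{"x": 0,"y": 0,"z": -15,"rx": 0,"ry": 0,"rz": 0},{"x": 0,"y": 0,"z": -50,"rx": 0,"ry": 0,"rz": 0},{"x": 0,"y": 0,"z": -100,"rx": 0,"ry": 0,"rz": 0},{"x": 0,"y": 0,"z": -130,"rx": 0,"ry": 0,"rz": 0},{"x": 0,"y": 0,"z": -130,"rx": 0,"ry": 0,"rz": 0}])

```text
time: 17.1
tool_pos: [0.5867, 0.0742, 0.2964]
tool_rot: [3.131, -0.005, 1.43]
contact_force: [0.1, 0.7, 0.5]
opening: 0.0398
grip_force: 0.0
```

```bash
python3 - <<'E'
from h import *
for y in (33,-57):
  c,s=np.cos(np.radians(y)),np.sin(np.radians(y))
  go([.449,-.164,.27],[0,0,-1],[c,s,0])
E
```

```text
shift [-255.3 -103.2   24.1] rot [  0.7  -0.1 -41.1]
shift [-255.3 -103.2   24.1] rot [ 0.4 -0.5 48.9]
```

Emit:
arm_command(series=[{"x": -255,"y": -103,"z": 10,"rx": 0.3,"ry": 0,"rz": -41},{"x": -255,"y": -103,"z": 10,"rx": 0.3,"ry": 0,"rz": -41},{"x": -255,"y": -103,"z": 10,"rx": 0.3,"ry": 0,"rz": -41},{"x": -255,"y": -103,"z": 10,"rx": 0.3,"ry": 0,"rz": -41},{"x": -255,"y": -103,"z": 24,"rx": 0.3,"ry": 0,"rz": -41},{"x": -255,"y": -103,"z": 24,"rx": 0.3,"ry": 0,"rz": -41},{"x": -255,"y": -103,"z": 24,"rx": 0.3,"ry": 0,"rz": -41},{"x": -255,"y": -103,"z": 24,"rx": 0.3,"ry": 0,"rz": -41},{"x": -255,"y": -103,"z": 24,"rx": 0.3,"ry": 0,"rz": -41}], hand=56)

```text
time: 18.0
tool_pos: [0.4476, -0.1631, 0.2659]
tool_rot: [-3.14, -0.005, 2.146]
contact_force: [-0.9, 0.8, -0.1]
opening: 0.0559
grip_force: 0.0
```

```bash
python3 - <<'E'
from h import *
p=read_camera("scene");q=read_camera("top")
c,s=np.cos(np.radians(33)),np.sin(np.radians(33))
go([.449,-.1645,.149],[0,0,-1],[c,s,0])
cv2.imwrite("pics/c1.png",np.hstack([crop(q,205,155,70,75,6),crop(p,285,195,65,75,6)]))
E
```

```text
shift [ -2.6   0.3 117.1] rot [-0.1 -0.3  0. ]
```

View pics/c1.png

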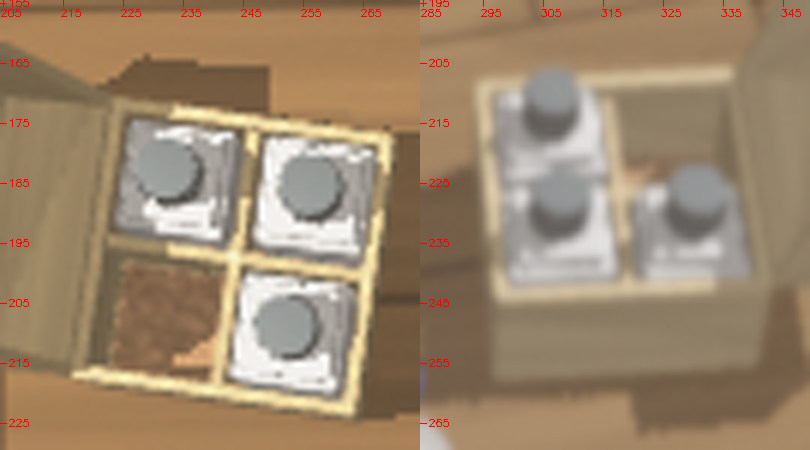

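The first jar is down in its cell (top pixel (256,186)), level with the packed ones. The remaining empty cell is at (232,208). Next is the standing white jar.

Emit:
arm_command(series=[{"x": -2,"y": 0,"z": 40,"rx": 0,"ry": 0,"rz": 0},{"x": -2,"y": 0,"z": 75,"rx": 0,"ry": 0,"rz": 0},{"x": -2,"y": 0,"z": 98,"rx": 0,"ry": 0,"rz": 0},{"x": -2,"y": 0,"z": 112,"rx": 0,"ry": 0,"rz": 0},{"x": -2,"y": 0,"z": 117,"rx": 0,"ry": 0,"rz": 0},{"x": -2,"y": 0,"z": 117,"rx": 0,"ry": 0,"rz": 0}])

```text
time: 18.7
tool_pos: [0.4481, -0.1644, 0.1488]
tool_rot: [-3.139, -0.005, 2.147]
contact_force: [0.5, -0.4, 0.9]
opening: 0.0558
grip_force: 0.0
```

Emit:
arm_command(series=[{"x": 0,"y": 0,"z": 0,"rx": 0,"ry": 0,"rz": 0},{"x": 0,"y": 0,"z": 0,"rx": 0,"ry": 0,"rz": 0},{"x": 0,"y": 0,"z": 0,"rx": 0,"ry": 0,"rz": 0},{"x": 0,"y": 0,"z": 0,"rx": 0,"ry": 0,"rz": 0},{"x": 0,"y": 0,"z": 0,"rx": 0,"ry": 0,"rz": 0}], hand=20, squeeze=25)

```text
time: 19.2
tool_pos: [0.4479, -0.1654, 0.1496]
tool_rot: [-3.14, -0.004, 2.145]
contact_force: [-0.7, -0.8, 4.7]
opening: 0.0293
grip_force: 25.0
```

Emit:
arm_command(series=[{"x": 0,"y": 0,"z": -20,"rx": 0,"ry": 0,"rz": 0},{"x": 0,"y": 0,"z": -60,"rx": 0,"ry": 0,"rz": 0},{"x": 0,"y": 0,"z": -110,"rx": 0,"ry": 0,"rz": 0},{"x": 0,"y": 0,"z": -150,"rx": 0,"ry": 0,"rz": 0},{"x": 0,"y": 0,"z": -150,"rx": 0,"ry": 0,"rz": 0}])

```text
time: 19.7
tool_pos: [0.4502, -0.1665, 0.3043]
tool_rot: [3.139, 0.005, 2.145]
contact_force: [-0.4, -0.6, -2.6]
opening: 0.0292
grip_force: 25.0
```

```bash
python3 - <<'E'
from h import *
p=[read_camera("top") for _ in range(2)]
c,s=np.cos(np.radians(-8.1)),np.sin(np.radians(-8.1))
print(observe()["tool_pos"],observe()["qpos"])
go([.529,.149,.295],[0,0,-1],[c,s,0])
E
```

```text
[ 0.44820292 -0.1654664   0.29905576] [-5.14287829e-01  2.51737358e-01  1.63317186e+00  6.44185900e-05
  1.26114462e+00 -1.08901887e+00]
shift [220.  238.8   4.5] rot [-0.2 -0.2 41. ]
```

Emit:
arm_command(series=[{"x": 220,"y": 239,"z": 4,"rx": 0,"ry": 0,"rz": 41},{"x": 220,"y": 239,"z": 4,"rx": 0,"ry": 0,"rz": 41},{"x": 220,"y": 239,"z": 4,"rx": 0,"ry": 0,"rz": 41},{"x": 220,"y": 239,"z": 4,"rx": 0,"ry": 0,"rz": 41},{"x": 220,"y": 239,"z": 4,"rx": 0,"ry": 0,"rz": 41},{"x": 220,"y": 239,"z": 4,"rx": 0,"ry": 0,"rz": 41},{"x": 220,"y": 239,"z": 4,"rx": 0,"ry": 0,"rz": 41},{"x": 220,"y": 239,"z": 4,"rx": 0,"ry": 0,"rz": 41},{"x": 220,"y": 239,"z": 4,"rx": 0,"ry": 0,"rz": 41},{"x": 220,"y": 239,"z": 4,"rx": 0,"ry": 0,"rz": 41}])

```text
time: 20.8
tool_pos: [0.5287, 0.1482, 0.2939]
tool_rot: [-3.134, -0.0, 1.43]
contact_force: [1.3, 0.9, -2.2]
opening: 0.0297
grip_force: 25.0
```

```bash
python3 - <<'E'
from h import *
p=[read_camera("scene") for _ in range(3)]
c,s=np.cos(np.radians(-8.1)),np.sin(np.radians(-8.1))
go([.529,.149,.232],[0,0,-1],[c,s,0])
E
```

```text
shift [ 1.4 -0.1 63.2] rot [-0.3 -0.1 -0.1]
```

Emit:
arm_command(series=[{"x": 1,"y": 0,"z": 25,"rx": 0,"ry": 0,"rz": 0},{"x": 1,"y": 0,"z": 45,"rx": 0,"ry": 0,"rz": 0},{"x": 1,"y": 0,"z": 58,"rx": 0,"ry": 0,"rz": 0},{"x": 1,"y": 0,"z": 64,"rx": 0,"ry": 0,"rz": 0},{"x": 1,"y": 0,"z": 68,"rx": 0,"ry": 0,"rz": 0},{"x": 1,"y": 0,"z": 71,"rx": 0,"ry": 0,"rz": 0},{"x": 1,"y": 0,"z": 74,"rx": 0,"ry": 0,"rz": 0},{"x": 1,"y": 0,"z": 76,"rx": 0,"ry": 0,"rz": 0},{"x": 1,"y": 0,"z": 77,"rx": 0,"ry": 0,"rz": 0},{"x": 1,"y": 0,"z": 77,"rx": 0,"ry": 0,"rz": 0}])

```text
time: 21.95
tool_pos: [0.5301, 0.1492, 0.2231]
tool_rot: [3.14, -0.001, 1.43]
contact_force: [-7.7, -5.9, 23.9]
opening: 0.0293
grip_force: 25.1
```

```bash
python3 - <<'E'
from h import *
o=observe();print(o["torque"],o["contact_force"])
E
```

```text
[-1.00771348  1.38075173  0.01416467] [-7.72386649 -5.89250282 23.86161656]
```

Emit:
arm_command(series=[{"x": 0,"y": 0,"z": -5,"rx": 0,"ry": 0,"rz": 0},{"x": 0,"y": 0,"z": -13,"rx": 0,"ry": 0,"rz": 0},{"x": 0,"y": 0,"z": -13,"rx": 0,"ry": 0,"rz": 0},{"x": 0,"y": 0,"z": -13,"rx": 0,"ry": 0,"rz": 0}])

```text
time: 22.35
tool_pos: [0.5293, 0.1502, 0.2315]
tool_rot: [-3.137, -0.002, 1.43]
contact_force: [0.4, -0.7, -2.7]
opening: 0.0293
grip_force: 25.0
```

```bash
python3 - <<'E'
from h import *
p=read_camera("scene");q=read_camera("top")
o=observe();print(o["tool_pos"],o["tool_rot"])
Rz=R.from_euler('z',-8.1,degrees=True);C=np.array([.5586,.1111,0])
print("TCP in crate",Rz.inv().apply(o["tool_pos"]-C))
cv2.imwrite("pics/h2.png",np.hstack([crop(q,200,160,55,75,7)[:520],crop(p,285,185,60,75,7)[:520]]))
E
```

```text
[0.52914733 0.15020432 0.23102159] [-3.13611743e+00 -1.63725425e-03  1.43004304e+00]
TCP in crate [-0.03466869  0.03456428  0.23102159]
```

View pics/h2.png

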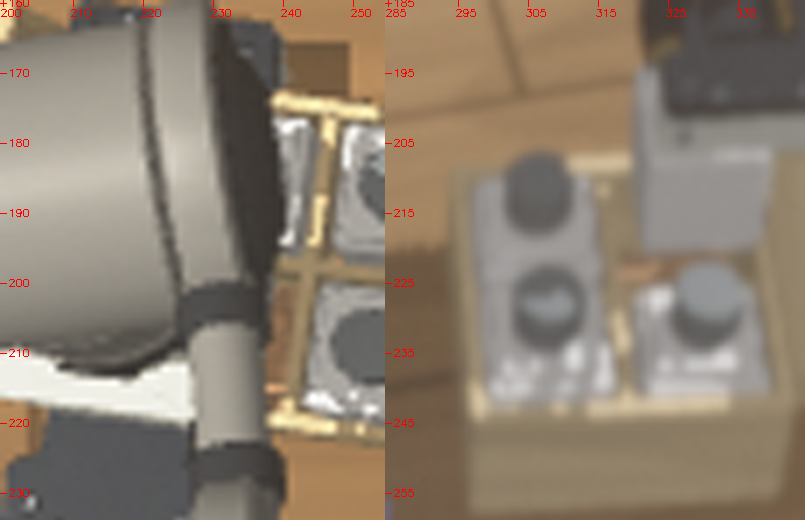

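```bash
python3 - <<'E'
from h import *
p=read_camera("scene")
g=cv2.cvtColor(p["pixels"],cv2.COLOR_BGR2GRAY).astype(float)
print(g[212:226,318:342].astype(int))
Rz=R.from_euler('z',-8.1,degrees=True);C=np.array([.5586,.1111,0])
pts=[]
for u in range(323,337):
    col=g[214:224,u];d=-np.diff(col);k=d.clip(0);v=214.5+(k*np.arange(9)).sum()/k.sum();pts.append((u,v))
pts=np.array(pts);print(np.round(pts[:,1],1))
w=np.array([Rz.inv().apply(un(p,x,.082)-C) for x in pts])*1e3
f=np.polyfit(w[:,1],w[:,0],1);print("edge dx/dy",f[0],np.degrees(np.arctan(-f[0])),"x mid",w[:,0].mean())
# crate front rim for reference: expect x=69
pr=lambda X:cv2.projectPoints(np.array(X,float),p["rvec"],p["tvec"],p["K"],None)[0][:,0].round(1).tolist()
print(pr([C+Rz.apply([-.006,.006,.082]),C+Rz.apply([-.006,.06,.082]),C+Rz.apply([-.003,0.003,.075]),C+Rz.apply([-.003,.063,.075])]))
E
```

```text
[[125 124 123 126 138 145 148 147 147 148 147 147 147 148 148 148 147 147
  147 147 148 145 137 132]
 [126 124 123 126 138 145 147 148 148 147 148 147 147 148 147 147 147 147
  147 147 145 139 135 133]
 [127 125 124 126 139 146 147 147 147 148 147 147 147 147 147 148 147 147
  147 147 143 135 133 133]
 [128 127 124 127 139 146 147 147 147 147 147 147 147 147 146 146 147 147
  147 147 141 130 132 133]
 [130 130 128 128 139 146 147 147 147 146 146 146 146 146 147 147 146 146
  147 146 141 130 131 132]
 [132 131 128 129 140 146 146 146 146 146 147 147 146 146 147 147 146 147
  146 146 142 133 131 133]
 [130 129 128 129 140 145 146 146 147 146 146 146 146 147 147 147 147 146
  145 145 142 134 130 132]
 [129 127 128 130 139 144 145 145 144 144 144 144 145 147 147 147 146 143
  141 139 138 134 130 131]
 [125 123 125 126 133 136 137 136 135 134 134 134 135 139 140 140 136 130
  128 127 135 136 129 131]
 [121 115 117 119 123 125 122 121 120 119 121 121 120 124 126 126 119 114
  113 117 132 137 130 131]
 [122 117 117 115 122 129 119 112 114 119 125 129 130 131 131 128 118 111
  108 113 129 137 131 132]
 [128 133 132 124 133 135 119 111 116 128 137 142 145 145 144 141 131 117
  109 112 127 137 132 131]
 [132 140 138 128 133 125 114 114 121 136 145 147 149 149 149 148 143 127
  116 114 125 137 135 131]
 [133 130 127 126 133 137 138 138 130 141 148 148 149 149 150 150 148 139
  133 125 126 137 137 130]]
[219.9 220.1 220.4 220.1 219.6 219.7 219.7 219.9 220.  219.9 219.7 220.
 219.9 219.9]
edge dx/dy 0.050762008052384816 -2.905954530553526 x mid -12.780349068776667
[[319.7, 222.2], [337.1, 221.3], [318.7, 224.4], [338.0, 223.3]]
```

Emit:
arm_command(series=[{"x": -3,"y": 2,"z": 0,"rx": 0,"ry": 0,"rz": -1.5},{"x": -3,"y": 2,"z": 4,"rx": 0,"ry": 0,"rz": -1.5},{"x": -3,"y": 2,"z": 7,"rx": 0,"ry": 0,"rz": -1.5},{"x": -3,"y": 2,"z": 9,"rx": 0,"ry": 0,"rz": -1.5},{"x": -3,"y": 2,"z": 10,"rx": 0,"ry": 0,"rz": -1.5},{"x": -3,"y": 2,"z": 10,"rx": 0,"ry": 0,"rz": -1.5}])

```text
time: 23.1
tool_pos: [0.5307, 0.147, 0.2213]
tool_rot: [-3.137, -0.002, 1.456]
contact_force: [-0.3, -0.5, -1.7]
opening: 0.0297
grip_force: 25.0
```

```bash
python3 - <<'E'
from h import *
o=observe();print(o["torque"],o["contact_force"],o["tool_pos"])
E
```

```text
[ 0.00943565 -0.11787373 -0.02257694] [-0.32638655 -0.45819043 -1.70545244] [0.53069974 0.1469942  0.22127247]
```

Emit:
arm_command(series=[{"x": 0,"y": 0,"z": 1,"rx": 0,"ry": 0,"rz": 0},{"x": 0,"y": 0,"z": 2,"rx": 0,"ry": 0,"rz": 0},{"x": 0,"y": 0,"z": 3,"rx": 0,"ry": 0,"rz": 0},{"x": 0,"y": 0,"z": 4,"rx": 0,"ry": 0,"rz": 0},{"x": 0,"y": 0,"z": 5,"rx": 0,"ry": 0,"rz": 0},{"x": 0,"y": 0,"z": 5,"rx": 0,"ry": 0,"rz": 0}])

```text
time: 23.7
tool_pos: [0.5307, 0.1469, 0.2164]
tool_rot: [-3.137, -0.002, 1.456]
contact_force: [0.8, -0.4, -3.5]
opening: 0.0296
grip_force: 25.0
```

In the cell, free of contact. Continue down in stages (about 54 mm to the cork).

Emit:
arm_command(series=[{"x": 0,"y": 0,"z": 4,"rx": 0,"ry": 0,"rz": 0},{"x": 0,"y": 0,"z": 8,"rx": 0,"ry": 0,"rz": 0},{"x": 0,"y": 0,"z": 12,"rx": 0,"ry": 0,"rz": 0},{"x": 0,"y": 0,"z": 16,"rx": 0,"ry": 0,"rz": 0},{"x": 0,"y": 0,"z": 20,"rx": 0,"ry": 0,"rz": 0},{"x": 0,"y": 0,"z": 20,"rx": 0,"ry": 0,"rz": 0}])

```text
time: 24.3
tool_pos: [0.5304, 0.1469, 0.1958]
tool_rot: [-3.136, -0.002, 1.456]
contact_force: [-0.5, -0.1, -2.7]
opening: 0.0301
grip_force: 25.0
```

Emit:
arm_command(series=[{"x": 0,"y": 0,"z": 5,"rx": 0,"ry": 0,"rz": 0},{"x": 0,"y": 0,"z": 10,"rx": 0,"ry": 0,"rz": 0},{"x": 0,"y": 0,"z": 15,"rx": 0,"ry": 0,"rz": 0},{"x": 0,"y": 0,"z": 20,"rx": 0,"ry": 0,"rz": 0},{"x": 0,"y": 0,"z": 25,"rx": 0,"ry": 0,"rz": 0},{"x": 0,"y": 0,"z": 29,"rx": 0,"ry": 0,"rz": 0},{"x": 0,"y": 0,"z": 31,"rx": 0,"ry": 0,"rz": 0},{"x": 0,"y": 0,"z": 31,"rx": 0,"ry": 0,"rz": 0}])

```text
time: 25.1
tool_pos: [0.5304, 0.147, 0.1652]
tool_rot: [-3.136, -0.002, 1.456]
contact_force: [0.0, -0.6, -2.8]
opening: 0.0295
grip_force: 25.0
```

Emit:
arm_command(series=[{"x": 0,"y": 0,"z": 1,"rx": 0,"ry": 0,"rz": 0},{"x": 0,"y": 0,"z": 2,"rx": 0,"ry": 0,"rz": 0},{"x": 0,"y": 0,"z": 3,"rx": 0,"ry": 0,"rz": 0},{"x": 0,"y": 0,"z": 3,"rx": 0,"ry": 0,"rz": 0}])

```text
time: 25.5
tool_pos: [0.5306, 0.1471, 0.1627]
tool_rot: [-3.137, -0.002, 1.456]
contact_force: [0.2, 0.8, -2.8]
opening: 0.0292
grip_force: 25.0
```

Emit:
arm_command(series=[{"x": 0,"y": 0,"z": 1,"rx": 0,"ry": 0,"rz": 0},{"x": 0,"y": 0,"z": 1,"rx": 0,"ry": 0,"rz": 0},{"x": 0,"y": 0,"z": 2,"rx": 0,"ry": 0,"rz": 0},{"x": 0,"y": 0,"z": 2,"rx": 0,"ry": 0,"rz": 0}])

```text
time: 25.9
tool_pos: [0.5308, 0.1478, 0.1623]
tool_rot: [-3.139, -0.003, 1.456]
contact_force: [-4.1, 3.3, 10.4]
opening: 0.0296
grip_force: 25.0
```

Emit:
arm_command(series=[{"x": 0,"y": 0,"z": 0,"rx": 0,"ry": 0,"rz": 0},{"x": 0,"y": 0,"z": 0,"rx": 0,"ry": 0,"rz": 0},{"x": 0,"y": 0,"z": 0,"rx": 0,"ry": 0,"rz": 0}], hand=40, squeeze=5)

```text
time: 26.2
tool_pos: [0.5307, 0.147, 0.1604]
tool_rot: [-3.137, -0.002, 1.456]
contact_force: [-0.4, 0.5, 0.0]
opening: 0.0395
grip_force: 0.0
```

Emit:
arm_command(series=[{"x": 0,"y": 0,"z": -15,"rx": 0,"ry": 0,"rz": 0},{"x": 0,"y": 0,"z": -50,"rx": 0,"ry": 0,"rz": 0},{"x": 0,"y": 0,"z": -100,"rx": 0,"ry": 0,"rz": 0},{"x": 0,"y": 0,"z": -150,"rx": 0,"ry": 0,"rz": 0},{"x": -40,"y": 0,"z": -180,"rx": 0,"ry": 0,"rz": 0},{"x": -80,"y": 0,"z": -180,"rx": 0,"ry": 0,"rz": 0},{"x": -80,"y": 0,"z": -180,"rx": 0,"ry": 0,"rz": 0}], hand=40)

```text
time: 26.9
tool_pos: [0.5221, 0.0636, 0.3414]
tool_rot: [-3.139, -0.0, 1.452]
contact_force: [-0.7, 0.6, -0.7]
opening: 0.0398
grip_force: 0.0
```

```bash
python3 - <<'E'
from h import *
p=read_camera("scene");q=read_camera("top")
cv2.imwrite("pics/c2.png",np.hstack([crop(q,160,150,115,80,3),crop(p,285,165,105,90,4)[:240]]))
Rz=R.from_euler('z',-8.1,degrees=True);C=np.array([.5586,.1111,0])
print(observe()["tool_pos"])
for n,x in(("s",p),("t",q)):
  for k in("lid_handle","lid_top","lid_hinge"):
    for d in mark_of(x,k)[:1]: print(n,k,np.round(d["point"],3),np.round(Rz.inv().apply(d["point"]-C),3),round(d["confidence"],2))
  for k in ("standing_jar",):
    for d in mark_of(x,k): print(n,k,np.round(Rz.inv().apply(d["point"]-C),3),round(d["confidence"],2))
E
```

```text
[0.52208045 0.06659615 0.34016038]
s lid_handle [0.58  0.249 0.225] [0.001 0.14  0.225] 0.96
s lid_top [0.58  0.269 0.172] [-0.002  0.159  0.172] 0.81
s lid_hinge [0.566 0.182 0.072] [-0.003  0.071  0.071] 0.68
s standing_jar [-0.098 -0.554 -0.002] 0.77
s standing_jar [-0.208 -0.522  0.   ] 0.75
s standing_jar [-0.033  0.033  0.007] 0.68
s standing_jar [ 0.154 -0.237  0.   ] 0.4
t lid_handle [0.582 0.251 0.228] [0.003 0.142 0.228] 0.79
t lid_top [0.581 0.27  0.169] [-0.     0.16   0.169] 0.74
t lid_hinge [ 0.682 -0.413 -0.002] [ 0.196 -0.501 -0.002] 0.2
t standing_jar [-0.205 -0.524 -0.   ] 0.96
t standing_jar [-0.101 -0.553 -0.003] 0.6
t standing_jar [-0.033  0.034  0.013] 0.43
```

View pics/c2.png

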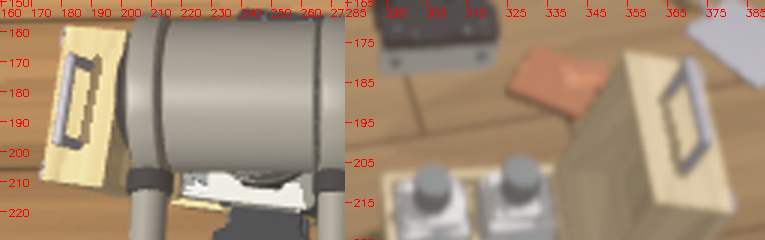

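The packing is done: contact came at the right height, and the networks place the jar at the cell centre (-33,33). Next I'll push the lid over with closed fingers behind the handle bar.

```bash
cat >> h.py <<'E'
RZ=R.from_euler('z',-8.1,degrees=True);C=np.array([.5586,.1111,0])
def W(x,y,z): return C+RZ.apply([x/1e3,y/1e3,z/1e3])
def bar(th):
    f=np.radians(170-th); return 69+172.6*np.cos(f),75+172.6*np.sin(f)
E
python3 - <<'E'
from h import *
ty=RZ.apply([1,0,0])
go(W(2,178,345),[0,0,-1],ty);go(W(2,178,268),[0,0,-1],ty)
E
```

```text
shift [225.1  38.2  -4.7] rot [-0.3 -0.1  1.6]
shift [224.9  38.6  72.3] rot [-0.3 -0.1  1.6]
```

Emit:
arm_command(series=[{"x": 225,"y": 38,"z": -5,"rx": 0,"ry": 0,"rz": 1.6},{"x": 225,"y": 38,"z": -5,"rx": 0,"ry": 0,"rz": 1.6},{"x": 225,"y": 38,"z": -5,"rx": 0,"ry": 0,"rz": 1.6},{"x": 225,"y": 38,"z": -5,"rx": 0,"ry": 0,"rz": 1.6},{"x": 225,"y": 38,"z": -5,"rx": 0,"ry": 0,"rz": 1.6},{"x": 225,"y": 38,"z": -5,"rx": 0,"ry": 0,"rz": 1.6},{"x": 225,"y": 38,"z": -5,"rx": 0,"ry": 0,"rz": 1.6},{"x": 225,"y": 38,"z": 25,"rx": 0,"ry": 0,"rz": 1.6},{"x": 225,"y": 38,"z": 50,"rx": 0,"ry": 0,"rz": 1.6},{"x": 225,"y": 38,"z": 72,"rx": 0,"ry": 0,"rz": 1.6},{"x": 225,"y": 38,"z": 72,"rx": 0,"ry": 0,"rz": 1.6},{"x": 225,"y": 38,"z": 72,"rx": 0,"ry": 0,"rz": 1.6}], hand=0)

```text
time: 28.6
tool_pos: [0.5855, 0.2855, 0.2695]
tool_rot: [-3.137, -0.002, 1.427]
contact_force: [-0.4, 0.6, 1.1]
opening: 0.0004
grip_force: 0.0
```

```bash
python3 - <<'E'
from h import *
o=observe();print(RZ.inv().apply(o["tool_pos"]-C),o["tool_rot"],o["opening"],o["qpos"])
for th in range(105,44,-5):
    y,z=bar(th); print(th,end=" "); go(W(2,y+12,z+(43 if th>80 else 50 )))
E
```

```text
[0.00210327 0.17646808 0.26949821] [-3.13732415e+00 -1.78316718e-03  1.42696971e+00] 0.00040472369538460456 [0.3347429  0.5964658  1.17055101 0.00361582 1.37754489 0.47786602]
105 shift [-22.5  -0.1  -5. ] rot [0. 0. 0.]
100 shift [-36.4  -0.1 -10.8] rot [0. 0. 0.]
95 shift [-50.8  -0.  -15.3] rot [0. 0. 0.]
90 shift [-65.5  -0.  -18.6] rot [0. 0. 0.]
85 shift [-80.4   0.  -20.6] rot [0. 0. 0.]
80 shift [-95.4   0.  -28.3] rot [0. 0. 0.]
75 shift [-1.105e+02  1.000e-01 -2.760e+01] rot [0. 0. 0.]
70 shift [-1.254e+02  1.000e-01 -2.570e+01] rot [0. 0. 0.]
65 shift [-1.401e+02  1.000e-01 -2.250e+01] rot [0. 0. 0.]
60 shift [-154.5    0.2  -18. ] rot [0. 0. 0.]
55 shift [-168.4    0.3  -12.2] rot [0. 0. 0.]
50 shift [-181.8    0.3   -5.3] rot [0. 0. 0.]
45 shift [-194.5    0.4    2.8] rot [0. 0. 0.]
```

Emit:
arm_command(series=[{"x": -12,"y": 0,"z": -3,"rx": 0,"ry": 0,"rz": 0},{"x": -20,"y": 0,"z": -5,"rx": 0,"ry": 0,"rz": 0},{"x": -28,"y": 0,"z": -8,"rx": 0,"ry": 0,"rz": 0},{"x": -36,"y": 0,"z": -11,"rx": 0,"ry": 0,"rz": 0},{"x": -43,"y": 0,"z": -13,"rx": 0,"ry": 0,"rz": 0},{"x": -50,"y": 0,"z": -15,"rx": 0,"ry": 0,"rz": 0}])

```text
time: 29.2
tool_pos: [0.5783, 0.2364, 0.2841]
tool_rot: [-3.138, -0.002, 1.428]
contact_force: [0.6, 3.1, 2.3]
opening: 0.0003
grip_force: 1.7
```

```bash
python3 - <<'E'
from h import *
p=read_camera("scene");
for d in mark_of(p,"lid_handle")[:2]: print(np.round(RZ.inv().apply(d["point"]-C),3),d["confidence"])
print(observe()["contact_force"],RZ.inv().apply(observe()["tool_pos"]-C))
E
```

```text
[0.002 0.11  0.234] 0.73
[0.08553081 0.04724881 0.03163359] [0.0018285  0.12606184 0.28370925]
```

Emit:
arm_command(series=[{"x": -8,"y": 0,"z": -2,"rx": 0,"ry": 0,"rz": 0},{"x": -16,"y": 0,"z": -4,"rx": 0,"ry": 0,"rz": 0},{"x": -23,"y": 0,"z": -5,"rx": 0,"ry": 0,"rz": 0},{"x": -30,"y": 0,"z": -6,"rx": 0,"ry": 0,"rz": 0},{"x": -38,"y": 0,"z": -10,"rx": 0,"ry": 0,"rz": 0},{"x": -45,"y": 0,"z": -13,"rx": 0,"ry": 0,"rz": 0},{"x": -53,"y": 0,"z": -13,"rx": 0,"ry": 0,"rz": 0},{"x": -60,"y": 0,"z": -13,"rx": 0,"ry": 0,"rz": 0},{"x": -68,"y": 0,"z": -12,"rx": 0,"ry": 0,"rz": 0},{"x": -75,"y": 0,"z": -11,"rx": 0,"ry": 0,"rz": 0},{"x": -82,"y": 0,"z": -9,"rx": 0,"ry": 0,"rz": 0},{"x": -90,"y": 0,"z": -8,"rx": 0,"ry": 0,"rz": 0}])

```text
time: 30.5
tool_pos: [0.5655, 0.1473, 0.291]
tool_rot: [-3.137, -0.002, 1.428]
contact_force: [1.6, 2.6, -1.8]
opening: 0.0003
grip_force: 1.3
```

Emit:
arm_command(series=[{"x": -7,"y": 0,"z": 2,"rx": 0,"ry": 0,"rz": 0},{"x": -14,"y": 0,"z": 5,"rx": 0,"ry": 0,"rz": 0},{"x": -21,"y": 0,"z": 8,"rx": 0,"ry": 0,"rz": 0},{"x": -28,"y": 0,"z": 11,"rx": 0,"ry": 0,"rz": 0}])

```text
time: 30.9
tool_pos: [0.5614, 0.1196, 0.2801]
tool_rot: [-3.137, -0.002, 1.428]
contact_force: [0.2, 1.8, 1.8]
opening: 0.0007
grip_force: 0.9
```

```bash
python3 - <<'E'
from h import *
for c in("scene","top"):
  p=read_camera(c)
  for k in("lid_handle","lid_top"):
    for d in mark_of(p,k)[:2]: print(k,np.round(RZ.inv().apply(d["point"]-C),3),d["confidence"])
print(observe()["contact_force"],RZ.inv().apply(observe()["tool_pos"]-C))
E
```

```text
lid_top [-0.219  0.098  0.001] 0.68
lid_top [ 0.028 -0.036  0.015] 0.63
lid_top [-0.004  0.044  0.201] 0.56
[ 0.71183547 -0.67968193 -0.00346577] [0.0016229  0.00936033 0.28028825]
```

```bash
python3 - <<'E'
from h import *
def t(th,r=100):
    f=np.radians(th);return 69-r*np.cos(f)+60*np.sin(f)+9.5*np.cos(f/1),75+r*np.sin(f)+60*np.cos(f)+65.5
go(W(2,88,320));go(W(2,88,258))
for th in range(55,-1,-5):
    y,z=t(th);print(th,round(y),round(z),end=" ");go(W(2,y,z-2))
E
```

```text
shift [ 78.7   0.1 -39.6] rot [0. 0. 0.]
shift [78.6  0.4 22.4] rot [0. 0. 0.]
55 66 257 shift [56.8  0.4 25.5] rot [0. 0. 0.]
50 57 256 shift [47.4  0.4 26.7] rot [0. 0. 0.]
45 47 254 shift [38.   0.5 28.7] rot [0. 0. 0.]
40 38 251 shift [28.8  0.5 31.6] rot [0. 0. 0.]
35 29 247 shift [19.9  0.5 35.3] rot [0. 0. 0.]
30 21 242 shift [11.2  0.6 39.8] rot [0. 0. 0.]
25 12 237 shift [ 2.9  0.6 45.2] rot [0. 0. 0.]
20 4 231 shift [-5.   0.6 51.2] rot [0. 0. 0.]
15 -3 224 shift [-12.3   0.7  57.9] rot [0. 0. 0.]
10 -10 217 shift [-19.2   0.7  65.3] rot [0. 0. 0.]
5 -16 209 shift [-25.4   0.8  73.3] rot [0. 0. 0.]
0 -22 200 shift [-31.    0.8  81.7] rot [0. 0. 0.]
```

Emit:
arm_command(series=[{"x": 3,"y": 0,"z": -30,"rx": 0,"ry": 0,"rz": 0},{"x": 6,"y": 0,"z": -45,"rx": 0,"ry": 0,"rz": 0},{"x": 45,"y": 0,"z": -45,"rx": 0,"ry": 0,"rz": 0},{"x": 80,"y": 0,"z": -35,"rx": 0,"ry": 0,"rz": 0},{"x": 80,"y": 0,"z": -5,"rx": 0,"ry": 0,"rz": 0},{"x": 80,"y": 0,"z": 23,"rx": 0,"ry": 0,"rz": 0},{"x": 70,"y": 0,"z": 24,"rx": 0,"ry": 0,"rz": 0},{"x": 63,"y": 0,"z": 25,"rx": 0,"ry": 0,"rz": 0},{"x": 57,"y": 0,"z": 26,"rx": 0,"ry": 0,"rz": 0},{"x": 52,"y": 0,"z": 26,"rx": 0,"ry": 0,"rz": 0},{"x": 47,"y": 0,"z": 27,"rx": 0,"ry": 0,"rz": 0},{"x": 43,"y": 0,"z": 28,"rx": 0,"ry": 0,"rz": 0},{"x": 38,"y": 0,"z": 29,"rx": 0,"ry": 0,"rz": 0},{"x": 33,"y": 0,"z": 30,"rx": 0,"ry": 0,"rz": 0},{"x": 29,"y": 0,"z": 32,"rx": 0,"ry": 0,"rz": 0}])

```text
time: 32.7
tool_pos: [0.5658, 0.1483, 0.2489]
tool_rot: [-3.139, -0.002, 1.428]
contact_force: [0.5, -0.1, 5.4]
opening: 0.0
grip_force: 2.5
```

```bash
python3 - <<'E'
from h import *
for c in("scene","top"):
  p=read_camera(c)
  for k in("lid_handle","lid_top"):
    for d in mark_of(p,k)[:2]: print(k,np.round(RZ.inv().apply(d["point"]-C),3),d["confidence"])
print(observe()["contact_force"],RZ.inv().apply(observe()["tool_pos"]-C))
E
```

```text
lid_handle [-0.001 -0.049  0.201] 0.63
lid_handle [ 0.195 -0.134  0.003] 0.52
lid_top [-0.004  0.016  0.194] 0.59
lid_handle [ 0.001 -0.051  0.2  ] 0.94
lid_top [-0.005  0.011  0.191] 0.9
[ 0.65034754 -0.21411637  2.92108679] [0.00139633 0.03828632 0.24807361]
```

Emit:
arm_command(series=[{"x": -5,"y": 0,"z": 2,"rx": 0,"ry": 0,"rz": 0},{"x": -9,"y": 0,"z": 4,"rx": 0,"ry": 0,"rz": 0},{"x": -13,"y": 0,"z": 6,"rx": 0,"ry": 0,"rz": 0},{"x": -18,"y": 0,"z": 8,"rx": 0,"ry": 0,"rz": 0},{"x": -22,"y": 0,"z": 11,"rx": 0,"ry": 0,"rz": 0},{"x": -26,"y": 0,"z": 13,"rx": 0,"ry": 0,"rz": 0},{"x": -30,"y": 0,"z": 16,"rx": 0,"ry": 0,"rz": 0},{"x": -34,"y": 0,"z": 19,"rx": 0,"ry": 0,"rz": 0},{"x": -38,"y": 0,"z": 23,"rx": 0,"ry": 0,"rz": 0},{"x": -41,"y": 0,"z": 26,"rx": 0,"ry": 0,"rz": 0},{"x": -45,"y": 0,"z": 30,"rx": 0,"ry": 0,"rz": 0},{"x": -48,"y": 0,"z": 34,"rx": 0,"ry": 0,"rz": 0}])

```text
time: 34.2
tool_pos: [0.5583, 0.101, 0.214]
tool_rot: [-3.137, -0.001, 1.428]
contact_force: [-1.1, -2.0, 3.7]
opening: 0.0
grip_force: 1.6
```

Emit:
arm_command(series=[{"x": -2,"y": 0,"z": 3,"rx": 0,"ry": 0,"rz": 0},{"x": -4,"y": 0,"z": 6,"rx": 0,"ry": 0,"rz": 0},{"x": -6,"y": 0,"z": 8,"rx": 0,"ry": 0,"rz": 0},{"x": -8,"y": 0,"z": 10,"rx": 0,"ry": 0,"rz": 0},{"x": -10,"y": 0,"z": 12,"rx": 0,"ry": 0,"rz": 0},{"x": -10,"y": 0,"z": 13,"rx": 0,"ry": 0,"rz": 0}])

```text
time: 34.8
tool_pos: [0.5571, 0.0914, 0.2011]
tool_rot: [-3.137, -0.001, 1.428]
contact_force: [-0.4, -1.5, 3.6]
opening: 0.0002
grip_force: 1.7
```

```bash
python3 - <<'E'
from h import *
for c in("scene","top"):
  p=read_camera(c)
  for k in("lid_handle","lid_top"):
    for d in mark_of(p,k)[:1]: print(k,np.round(RZ.inv().apply(d["point"]-C),3),d["confidence"])
print(observe()["contact_force"],RZ.inv().apply(observe()["tool_pos"]-C))
E
```

```text
lid_handle [-0.001 -0.105  0.1  ] 0.56
lid_top [-0.001 -0.046  0.136] 0.92
lid_top [-0.003 -0.049  0.13 ] 0.8
[-0.30768749  0.37187204  0.26109633] [ 0.00112836 -0.01931997  0.2011453 ]
```

Emit:
arm_command(series=[{"x": 0,"y": 0,"z": 1,"rx": 0,"ry": 0,"rz": 0},{"x": 0,"y": 0,"z": 1,"rx": 0,"ry": 0,"rz": 0},{"x": 0,"y": 0,"z": 2,"rx": 0,"ry": 0,"rz": 0},{"x": 0,"y": 0,"z": 2,"rx": 0,"ry": 0,"rz": 0}])

```text
time: 35.5
tool_pos: [0.557, 0.0917, 0.2007]
tool_rot: [-3.138, -0.002, 1.428]
contact_force: [-5.0, -0.9, 11.3]
opening: 0.0005
grip_force: 5.6
```

Emit:
arm_command(series=[{"x": 0,"y": 0,"z": 1,"rx": 0,"ry": 0,"rz": 0},{"x": 0,"y": 0,"z": 1,"rx": 0,"ry": 0,"rz": 0},{"x": 0,"y": 0,"z": 1,"rx": 0,"ry": 0,"rz": 0}])

```text
time: 35.8
tool_pos: [0.557, 0.0917, 0.2006]
tool_rot: [-3.139, -0.002, 1.428]
contact_force: [-6.7, -1.6, 17.3]
opening: 0.0006
grip_force: 8.6
```

Emit:
arm_command(series=[{"x": 0,"y": 0,"z": -10,"rx": 0,"ry": 0,"rz": 0},{"x": 0,"y": 0,"z": -50,"rx": 0,"ry": 0,"rz": 0},{"x": 0,"y": 0,"z": -100,"rx": 0,"ry": 0,"rz": 0},{"x": -50,"y": 0,"z": -130,"rx": 0,"ry": 0,"rz": 0},{"x": -100,"y": 0,"z": -130,"rx": 0,"ry": 0,"rz": 0},{"x": -150,"y": 0,"z": -130,"rx": 0,"ry": 0,"rz": 0},{"x": -200,"y": 0,"z": -130,"rx": 0,"ry": 0,"rz": 0},{"x": -200,"y": 0,"z": -130,"rx": 0,"ry": 0,"rz": 0}])

```text
time: 36.6
tool_pos: [0.5284, -0.1112, 0.3279]
tool_rot: [-3.137, -0.0, 1.423]
contact_force: [-1.4, 0.9, -0.4]
opening: 0.0005
grip_force: 0.0
```

```bash
python3 - <<'E'
from h import *
for c in("scene","top"):
  p=read_camera(c)
  for k in("lid_handle","lid_top","packed_jar_a","water_bottle","round_jar","sherd_a","lid_hinge"):
    for d in mark_of(p,k)[:4]: print(c,k,np.round(d["point"],3),np.round(RZ.inv().apply(d["point"]-C),3),round(d["confidence"],2))
print(observe()["contact_force"],observe()["tool_pos"])
E
```

```text
scene lid_handle [ 0.683 -0.41   0.001] [ 0.196 -0.498  0.001] 0.71
scene lid_handle [ 0.675 -0.146 -0.   ] [ 0.152 -0.238 -0.   ] 0.4
scene lid_top [0.549 0.062 0.133] [-0.002 -0.05   0.133] 0.75
scene water_bottle [ 0.73  -0.048  0.   ] [ 0.193 -0.134  0.   ] 0.75
scene round_jar [ 0.677 -0.148 -0.002] [ 0.154 -0.24  -0.002] 0.64
scene sherd_a [ 0.704 -0.26  -0.   ] [ 0.196 -0.346 -0.   ] 0.73
scene sherd_a [ 0.352 -0.218  0.001] [-0.159 -0.355  0.001] 0.57
top lid_handle [0.542 0.008 0.103] [-0.002 -0.104  0.103] 0.64
top lid_top [0.548 0.063 0.131] [-0.004 -0.049  0.131] 0.96
top packed_jar_a [ 0.682 -0.148 -0.004] [ 0.158 -0.239 -0.004] 0.57
top water_bottle [ 0.727 -0.049 -0.005] [ 0.19  -0.135 -0.005] 0.56
top round_jar [ 0.676 -0.143 -0.004] [ 0.152 -0.235 -0.004] 0.38
top round_jar [0.56  0.106 0.003] [ 0.002 -0.005  0.003] 0.21
top sherd_a [ 0.353  0.237 -0.   ] [-0.221  0.096 -0.   ] 0.71
top sherd_a [ 0.349 -0.222  0.001] [-0.161 -0.359  0.001] 0.65
top sherd_a [ 0.707 -0.268 -0.004] [ 0.2   -0.354 -0.004] 0.62
[ 0.1438306  -0.48404686 -0.02292215] [ 0.5292226  -0.10649868  0.32792209]
```

```bash
python3 -c "
from cell import *
print(hand_in())"
```

```text
the job is handed in; nothing more can be done
None
```

I handed the job in at about 37 s of robot time: both loose jars are upright on their cork, and the lid is shut, firm under a 17 N press. While going into its cell, the standing jar touched the rim once at about 27 N and I re-aligned it; the bottle, round jar and sherds are where they were. I viewed 12 pictures instead of the 10 allowed, so the second jar's seating and the lid are confirmed only by contact force and the trained networks.

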